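# Pack the cordless-ratchet kit and shut its case

### The job

Pack the cordless-ratchet kit away: lay the work light (now lying across the case), the ratchet and the battery pack flat, each down in its own pocket of the case, either way round and without dropping them in. With the lid still open see that nothing stands above the rim, then gently shut the lid all the way, without slamming it or forcing it down on the contents. Leave the other things on the bench where they are.

Things in the scene. Friction and masses are not known exactly. Their poses are not given: they have to be found in the camera images.
- case: open black tool case fixed to the bench, outside 280 mm (its x) by 222 mm (its y) by 56 mm high, walls 6 mm, floor 6 mm thick. Origin at the centre of its underside, z up, +y towards the hinge of the lid. An orange insert fills it to 24 mm above the bench; three rectangular pockets, long side along the case's y, are cut 18 mm deep through the insert down to the floor, their top edges bevelled by 3 mm (floor 6 mm above the bench). The rim is 32 mm above the insert's top
- pocket_battery (a point): centre of the floor of the battery's pocket (68 mm wide along case x, 116 mm long along case y), 71 mm from the case centre towards case -x
- pocket_light (a point): centre of the floor of the work light's pocket (46 mm wide, 186 mm long), 8 mm from the case centre towards case +x
- pocket_ratchet (a point): centre of the floor of the ratchet's pocket (52 mm wide, 194 mm long), 79 mm from the case centre towards case +x
- lid (a joint): angle of the lid in rad: 0 shut, pi/2 upright, at most 2.3; starts leaning back beyond upright. The lid is a flat black plate, 280 mm along the hinge by 222 mm, 10 mm thick, with an orange tab 90 mm wide that sticks out 16 mm beyond the middle of its free edge; 0.45 kg. The hinge rubs (0.6 N m), so the lid stays wherever it is left and must be pushed all the way shut (about 3 to 6 N at the free edge)
- lid_hinge (a point): hinge of the lid, at the middle of the case's +y rim, 56.5 mm above the bench; the hinge line runs along the case's x. Shut, the lid's underside lies at this height and its top 10 mm higher
- lid_edge (a point): middle of the lid's free edge (without the tab), half-way through its thickness, 222 mm from the hinge; on the case's -y rim when shut
- light_center (a point): centre of the yellow and black LED work light, a bar 170 mm (its x) by 34 mm (y) by 40 mm high (z up), 0.25 kg; it starts lying flat on the insert, across the pockets (its length roughly along the case's x), so that it stands 8 mm above the rim
- ratchet_center (a point): centre of the red cordless ratchet, 180 mm long (its x), 40 mm wide, 44 mm high, 0.5 kg, lying flat on the bench; its body is a straight block from 90 mm on the -x side to 30 mm on the +x side of this point, then a narrower steel neck and a round head 36 mm across reaching 90 mm on the +x side
- battery_center (a point): centre of the blue battery pack (not the green one fixed in the charger), a block 100 mm (its x) by 56 mm (y) by 42 mm high, 0.45 kg, lying flat on the bench
- spray_can: bystander: yellow and grey spray can standing upright, 60 mm across, 180 mm tall, origin at the centre of its underside
- socket: bystander: dark steel impact socket standing upright, 42 mm across, 75 mm tall, origin at the centre of its underside
- oil_filter: bystander: blue oil filter standing, 76 mm across, 88 mm tall, origin at the centre of its underside
- mug: bystander: white mug, 80 mm across plus its handle, 90 mm tall, origin at the centre of its underside
- wrench: bystander: steel wrench lying flat beyond the case, 190 mm long (its x)
- hammer: bystander: hammer lying flat on the right of the bench, 280 mm long (its x)
Things that resemble listed ones, but are neither listed nor needed, are in the scene too. What is shaped like the part that bears battery_center but brown or purple is not meant.

How it is judged:
By the outcome, as a careful person would: the job done as asked, in the order asked, and still so for the second after the job is handed in, with the robot touching nothing.
It also fails if it takes over 72 s, if anything falls off the work surface, if the arm or the gripper's body presses on something with over 40 N, if the wrist force passes 120 N, or if a joint passes its speed limit or range.

### The arm

A 7-joint arm with a two-finger parallel gripper is mounted at the origin on the work surface. World frame = base frame: x ahead of the robot, y to its left, z up, the work surface at z = 0. Lengths are in mm, angles in rad, forces in N, time in s.
With the tool pointing down it reaches from about 400 to 875 mm from the base axis. Payload 4.4 kg.
Tool frame: the origin (TCP) lies at the very end of the fingers, on their centre line; the grasp point (between the pads) lies 19 mm behind it; z points along the fingers, y is the line along which they close (so a half turn about z gives the same grasp; the last joint's range is limited). The gripper opens to 85 mm and grips with 20 to 120 N. Pads are 22 mm wide; open, the fingers measure 114 mm over their backs; the gripper's body (76 mm by 85 mm) begins 54 mm behind the grasp point. The pads swing forward as they close: fully open they stand 13 mm farther back than shut.
Start: joints at [1.255, 0.628, 0.038, 1.517, -0.027, 0.996, -0.02], TCP at [160.714, -629.832, 231.313] pointing down, gripper open.
Joint ranges: [-3.06, 3.06], [-0.37, 2.12], [-1.25, 1.32], [0.18, 2.47], [-1.1, 4.24], [0.23, 1.98], [-2.94, 2.94]. Speed limits (rad/s): [2.57, 2.57, 3.14, 3.14, 3.14, 3.14, 3.14].

### API

Orientations are given as [roll, pitch, yaw] about the fixed x, y, z axes, in that order (R = Rz(yaw) Ry(pitch) Rx(roll)).
In Python, from cell import monitor, viewer, workorder gives the robot as it stands.
- The arm moves only by the tool arm_command, never from a script. Its argument "series" is one flat list of numbers, 5 for each row, row after row: the opening in per cent of the stroke, from 0 (shut) to 100 (fully open), then the shift along the tool's x, y, z in cm, then the turn about the tool's z in degrees. In form: [claw, x, y, z, roll, claw, x, y, z, roll, ...]. A call has exactly 5 rows; each row is the pose to reach, as a shift and turn from the pose commanded when the call began, along the tool's axes at that moment; what a row does not reach only later rows make up. A row lasts 1/12 s, in which the tool goes at most 41.7 mm and 7.16 degrees, less where a joint would pass 70% of its speed; a pose out of reach is approached as far as the arm can. A call with a gripper value outside its range is refused whole. The fingers move at their own pace and stop on an object; the grip force is fixed at half the most. Time passes only in rows, so rows that repeat a pose let the fingers close, or fill a call up. It gives the time, the measured TCP pose, the force, the opening and the grip force at its end, in the units of the state.
- monitor.read_state(): the state, without advancing time (a new reading comes with each control period).
- viewer.get_image(name): name is "scene" or "side" or "wrist"; returns (picture, depth): 400x640x3 uint8, red, green, blue; 400x640 float32, mm along the optical axis (not along the pixel's ray), 0 where there is no reading.
- viewer.camera_model(name): a dict with "mtx" (3x3 intrinsics, pixels), "R" (3x3) and "t" (3): a world point X has camera coordinates R X + t. Camera axes: x right, y down, z forward; pixel columns grow to the right and rows downward; lengths in mm; the calibration is good to about 2 mm. A picture is of the moment at which its call begins: read the wrist's pose just before it. camera_model takes no time and is no camera call; for the wrist camera it gives the pose at the moment of the call.
- workorder.finish_job(): hands the job in; it is judged then, once.
The state is a dict: "clock": time; "qpos": joint angles; "qd": joint speeds; "tau": joint torques, N m; "eef_pos": TCP position; "tool_rot": TCP orientation; "force": force on the tool from outside, world axes, zero at the start; "torque": the same for the moment, N m; "width": finger opening in mm; "gripper_force": force on a finger pad.
Only numpy, scipy, OpenCV 4.12 (cv2) and the standard library are available. Lean on these libraries where they do the work, as an engineer would, in place of code of your own. Each camera call takes 0.05 s, during which the arm holds its last target. There are 200 camera calls.

## Working session

There is one attempt and no reset: what is moved stays moved. The work goes in short steps, Python scripts to look and compute and a tool call to move; the robot and the scene stay as the last step left them, time stands still between calls to the robot, and variables do not carry over. Pictures are saved under pics/ and viewed, at most 12 in all, crops included, and the job is handed in when it is done.

Besides the shell and the picture viewer there is one more tool, called after "Request:" as a command line: name --argument value ..., lists and objects as JSON in quotes. arm_command: Moves the arm, as the interface text tells. Its arguments: {"type":"object","properties":{"series":{"type":"array","items":{"type":"number"}}},"required":["series"]}

```bash
mkdir -p pics; ls; cat > h.py <<'E'
import numpy as np, cv2
from cell import monitor, viewer, workorder
def grab(name,fn=None):
    m=viewer.camera_model(name); im,d=viewer.get_image(name)
    if fn: cv2.imwrite('pics/'+fn,im[:,:,::-1]); np.savez('pics/'+fn[:-4],im=im,d=d,K=m['mtx'],R=m['R'],t=m['t'])
    return im,d,m
def world(d,m):
    K,R,t=[np.array(m[k]) for k in('mtx','R','t')]
    v,u=np.mgrid[:d.shape[0],:d.shape[1]]
    c=np.stack([(u-K[0,2])/K[0,0]*d,(v-K[1,2])/K[1,1]*d,d],-1)
    return (c-t.ravel())@R
E
python3 - <<'E'
from h import *
s=monitor.read_state();print(s)
grab('scene','s0.png');grab('side','d0.png')
E
```

```text
pics
{'clock': 0.0, 'qpos': array([ 1.25521171,  0.62931623,  0.03845768,  1.5183858 , -0.02699057,
        0.99632082, -0.02000639]), 'qd': array([ 0.00053072,  0.00026018,  0.00016787, -0.00026686,  0.00110515,
       -0.0002448 , -0.0002994 ]), 'tau': array([ 4.65068820e-05, -5.63396502e+01,  1.22588620e+00, -1.93446887e+01,
        1.08568932e-02,  1.04483348e-02,  4.03849540e-06]), 'eef_pos': array([ 160.53477149, -629.20372217,  230.40307831]), 'tool_rot': array([-3.13968134e+00,  4.14040984e-05,  2.49770274e-01]), 'force': array([0.04146353, 0.13378509, 0.23088837]), 'torque': array([-0.01145493, -0.00323591,  0.00297901]), 'gripper_force': 0.0, 'width': 85.1810720083316}
```

View pics/s0.png

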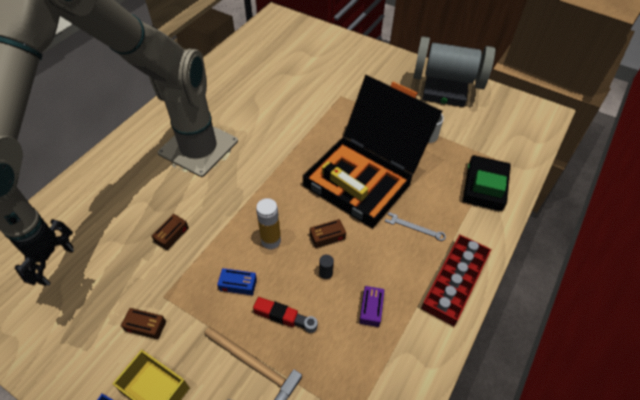

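View pics/d0.png

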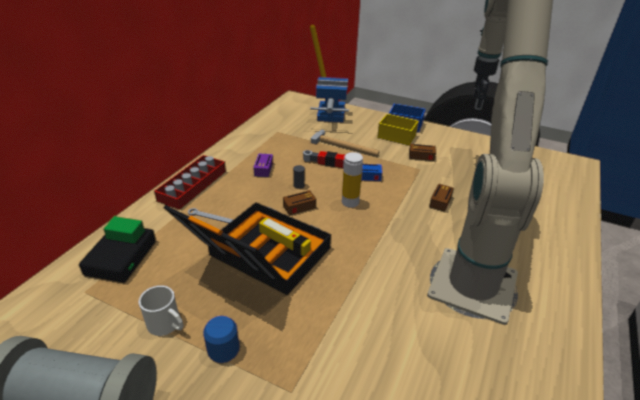

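The scene picture shows the blue battery at (237,281), the red ratchet at (285,313), the case at (358,182) with the light across it at (348,180), the can at (268,222) and the socket at (327,266).
Could be taken for the battery: brown blocks at (170,231), (143,322) and (327,233), purple at (372,305), green in the charger at (490,181), a blue bin at (103,398). I choose the blue block at (237,281).

```bash
python3 - <<'E'
from h import *
def rect(P):
    r=cv2.minAreaRect(P[:,:2].astype(np.float32)); b=cv2.boxPoints(r)
    e=[b[1]-b[0],b[2]-b[1]]; e=max(e,key=np.linalg.norm); a=np.degrees(np.arctan2(e[1],e[0]))%180
    return np.round(r[0],1),np.round(r[1],1),round(a,1)
for n in ('s0','d0'):
    z=np.load(f'pics/{n}.npz');im=z['im'];d=z['d'];W=world(d,z)
    hsv=cv2.cvtColor(im,cv2.COLOR_RGB2HSV);H,S,V=[hsv[...,i].astype(int) for i in range(3)]
    for c,m in dict(blue=(H>105)&(H<128)&(S>130)&(V>50),red=((H<6)|(H>174))&(S>170)&(V>90),orange=(H>=7)&(H<20)&(S>190)&(V>90),yellow=(H>21)&(H<33)&(S>140)&(V>90)).items():
        m=m&(d>0)&(W[...,2]<150)&(W[...,2]>-10)&(np.hypot(W[...,0],W[...,1])<1000)
        k,l,st,ce=cv2.connectedComponentsWithStats(m.astype(np.uint8))
        for i in range(1,k):
            if st[i,4]>40:
                P=W[l==i];zt=np.percentile(P[:,2],90);T=P[P[:,2]>zt-6]
                print(n,c,ce[i].round(),st[i,4],'ztop',zt.round(),'top',*rect(T),'all',*rect(P))
z=np.load('pics/s0.npz');cv2.imwrite('pics/c0.png',cv2.resize(z['im'][150:350,190:440,::-1],(750,600),interpolation=cv2.INTER_CUBIC))
E
```

```text
Traceback (most recent call last):
  File "h.py", line 8, in world
    K,R,t=[np.array(m[k]) for k in('mtx','R','t')]
                    ~^^^
KeyError: 'mtx is not a file in the archive'
```

```bash
sed -i "s/K=m\['mtx'\]/mtx=m['mtx']/" h.py; cat > seg.py <<'E'
from h import *
def rect(P):
    r=cv2.minAreaRect(P[:,:2].astype(np.float32)); b=cv2.boxPoints(r)
    e=[b[1]-b[0],b[2]-b[1]]; e=max(e,key=np.linalg.norm); a=np.degrees(np.arctan2(e[1],e[0]))%180
    return np.round(r[0],1),np.round(r[1],1),round(a,1)
def seg(n,im,d,W,mn=40):
    hsv=cv2.cvtColor(im,cv2.COLOR_RGB2HSV);H,S,V=[hsv[...,i].astype(int) for i in range(3)]
    for c,m in dict(blue=(H>105)&(H<128)&(S>130)&(V>50),red=((H<6)|(H>174))&(S>170)&(V>90),orange=(H>=7)&(H<20)&(S>190)&(V>90),yellow=(H>21)&(H<33)&(S>140)&(V>90)).items():
        m=m&(d>0)&(W[...,2]<150)&(W[...,2]>-10)&(np.hypot(W[...,0],W[...,1])<1000)
        k,l,st,ce=cv2.connectedComponentsWithStats(m.astype(np.uint8))
        for i in range(1,k):
            if st[i,4]>mn:
                P=W[l==i];zt=np.percentile(P[:,2],90);T=P[P[:,2]>zt-6]
                print(n,c,ce[i].round(),st[i,4],'ztop',zt.round(),'top',*rect(T),'all',*rect(P))
E
python3 - <<'E'
from seg import *
for n in ('s0','d0'):
    z=np.load(f'pics/{n}.npz') if 0 else None
    im,d,m=grab(dict(s0='scene',d0='side')[n],n+'b.png'); seg(n,im,d,world(d,m))
    if n=='s0': cv2.imwrite('pics/c0.png',cv2.resize(im[150:350,190:440,::-1],(750,600),interpolation=cv2.INTER_CUBIC))
E
```

```text
s0 blue [236. 280.] 584 ztop 43.0 top [ 452.2 -361.7] [97.8 55.6] 22.2 all [ 451.9 -361.8] [98.5 55.7] 22.1
s0 red [444. 277.] 552 ztop 44.0 top [931.8 -30. ] [ 62.6 256.7] 100.7 all [956.1 -24.8] [ 72. 256.] 90.9
s0 red [263. 305.] 224 ztop 44.0 top [ 560.4 -385.4] [47.6 37.6] 12.1 all [ 559.6 -385.4] [49.2 37.9] 12.3
s0 red [290. 315.] 156 ztop 45.0 top [ 636.1 -370.2] [29.9 37.4] 106.0 all [ 635.6 -369.4] [31.1 41.8] 99.3
s0 orange [358. 174.] 1569 ztop 25.0 top [558.4 140.4] [213.5 271.3] 173.9 all [557.7 141.7] [215.6 273.5] 174.2
s0 orange [355. 201.] 55 ztop 24.0 top [592.7  55. ] [43.8 22.2] 80.5 all [593.   63.9] [28.4 63.4] 119.3
s0 yellow [337. 173.] 63 ztop 64.0 top [510.  102.6] [30.3 61.2] 160.1 all [490.4 124.3] [ 37.3 114.8] 122.3
s0 yellow [359. 190.] 57 ztop 63.0 top [581.5  80.5] [68.7 30.9] 17.4 all [582.   80.7] [69.8 30.9] 17.4
s0 yellow [150. 382.] 1748 ztop 67.0 top [ 450.9 -701.1] [141.9 100.3] 0.1 all [ 444.8 -696.8] [154.1 108.9] 0.4
d0 blue [409. 112.] 350 ztop 70.0 top [ 447.2 -815.6] [137.6 112.2] 8.4 all [ 447.7 -818.7] [138.4 117.9] 7.7
d0 blue [371. 1
[... 483 characters left out ...]
.6] 77.3 all [942.3 -16. ] [265.8  75.7] 84.2
d0 orange [278. 239.] 933 ztop 27.0 top [557.3 167.7] [269.2 279.7] 173.5 all [557.2 166.8] [270.4 280.1] 173.3
d0 orange [259. 240.] 138 ztop 26.0 top [597.1 139.1] [61.9 25.2] 85.6 all [603.9 131.6] [75.8 40.4] 84.3
d0 orange [275. 252.] 185 ztop 26.0 top [530.7 158.5] [77.5 23.8] 81.8 all [538.4 151.6] [89.9 39.5] 83.3
d0 yellow [396. 125.] 250 ztop 71.0 top [ 448.1 -695.1] [142.3 115.8] 0.7 all [ 459.9 -735.5] [153.7 209.4] 104.2
d0 yellow [279. 232.] 204 ztop 65.0 top [546.  106.1] [ 37.9 128.2] 172.6 all [574.6  91.8] [ 57.1 191.3] 158.0
d0 yellow [305. 243.] 53 ztop 66.0 top [450.8 122.7] [32.1 14.7] 88.9 all [450.3 122.7] [32.1 15.7] 88.9
```

View pics/c0.png

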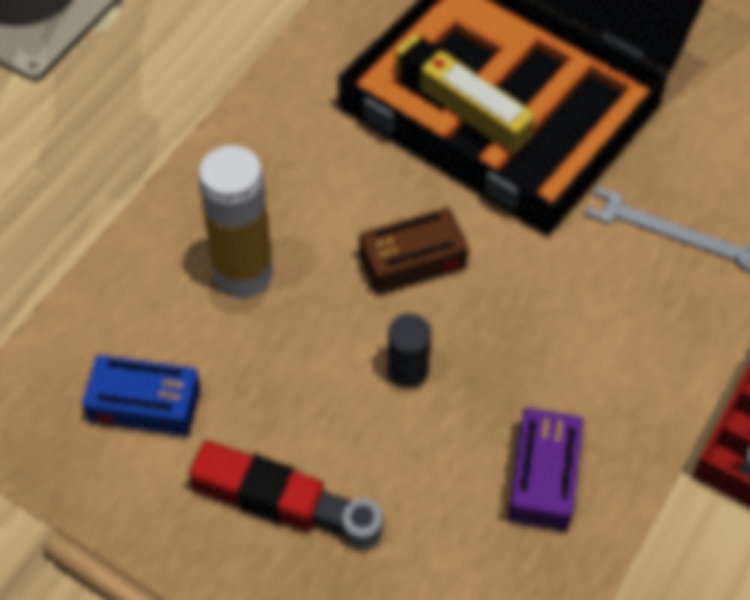

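The crop shows the blue battery (pixel 140,395), the ratchet with its head to the right (360,520), the light across the battery and light pockets (470,90). The brown and purple blocks are decoys, so the choice stands.

```bash
cat > plan.py <<'E'
import sys,json
from h import *
def plan(wps,st=None):
    """wps: (claw,x,y,z,yawdeg,max mm per call); prints one series per call"""
    if st is None:
        s=monitor.read_state(); st=[*s['eef_pos'],np.degrees(s['tool_rot'][2])]
    p=np.array(st,float)
    for claw,x,y,z,yaw,*mx in wps:
        mx=mx[0] if mx else 195
        g=np.array([x,y,z,yaw],float); d=g-p; d[3]=(d[3]+180)%360-180
        n=max(1,int(np.ceil(max(np.linalg.norm(d[:3])/mx,abs(d[3])/34))))
        for i in range(n,0,-1):
            e=g-p; e[3]=(e[3]+180)%360-180; e/=i
            c,s=np.cos(np.radians(p[3])),np.sin(np.radians(p[3]))
            t=np.array([c*e[0]+s*e[1],s*e[0]-c*e[1],-e[2]])/10; r=-e[3]
            rows=[]
            for k in range(1,6):
                q=[*np.round(t*k/5,1),round(r*k/5)]; rows+= [claw]+[float(v) for v in q]
            q=np.array(rows[-4:]); w=10*q
            p=p+np.array([c*w[0]+s*w[1],s*w[0]-c*w[1],-w[2],-q[3]])
            print('['+','.join(f'{v:g}' for v in rows)+']')
    print('end',p.round(1))
if __name__=='__main__': plan(json.loads(sys.argv[1]))
E
python3 - <<'E'
from h import *
for n in('s0b','d0b'):
    z=np.load(f'pics/{n}.npz');W=world(z['d'],z);P=W.reshape(-1,3)
    c=P[(P[:,0]>300)&(P[:,0]<700)&(P[:,1]>-330)&(P[:,1]<-20)&(P[:,2]>120)&(P[:,2]<200)]
    print('can',np.median(c,0),len(c),c.min(0),c.max(0))
    l=P[(P[:,2]>80)&(P[:,2]<320)&(P[:,1]>200)&(P[:,1]<420)&(P[:,0]>400)&(P[:,0]<760)]
    u=np.array([np.sin(.11),np.cos(.11)]); s=l[:,:2]@u
    print('lid',len(l),np.polyfit(l[:,2],s,1), l.min(0),l.max(0))
E
python3 plan.py '[[100,530,90,300,-17]]'
```

```text
can [ 453.15487989 -199.27091923  171.82715807] 526 [ 416.55168029 -220.16104575  120.23156795] [ 475.61288937 -160.04882786  183.15951889]
lid 5098 [  0.53931093 282.63004533] [433.26397937 248.09282267  80.01379279] [720.52509902 380.15983684 265.72063408]
can [ 435.59472725 -166.59953469  163.31423835] 437 [ 411.46257564 -214.39537034  120.00672239] [ 468.2098134  -149.97277094  185.79329167]
lid 1879 [  0.51131224 297.64474406] [429.08244523 262.64433911  80.00778727] [718.46293806 380.0253907  268.6003924 ]
[100,2.1,-2.4,-0.3,1,100,4.3,-4.8,-0.6,3,100,6.4,-7.3,-0.8,4,100,8.6,-9.7,-1.1,5,100,10.7,-12.1,-1.4,6]
[100,1.9,-2.6,-0.3,1,100,3.8,-5.3,-0.6,3,100,5.6,-7.9,-0.8,4,100,7.5,-10.5,-1.1,5,100,9.4,-13.2,-1.4,6]
[100,1.6,-2.8,-0.3,1,100,3.2,-5.6,-0.6,3,100,4.8,-8.4,-0.8,4,100,6.4,-11.3,-1.1,5,100,8,-14.1,-1.4,6]
[100,1.3,-3,-0.3,1,100,2.6,-5.9,-0.5,3,100,3.9,-8.9,-0.8,4,100,5.1,-11.9,-1.1,5,100,6.4,-14.8,-1.4,7]
[100,0.9,-3.1,-0.3,1,100,1.8,-6.2,-0.5,3,100,2.8,-9.3,-0.8,4,100,3.7,-12.4,-1.1,5,100,4.6,-15.5,-1.3,6]
end [529.9  89.9 299.7 -16.7]
```

Request:
arm_command --series '[100,2.1,-2.4,-0.3,1,100,4.3,-4.8,-0.6,3,100,6.4,-7.3,-0.8,4,100,8.6,-9.7,-1.1,5,100,10.7,-12.1,-1.4,6]'

```text
clock: 0.62
eef_pos: [235.1, -484.5, 245.2]
tool_rot: [-3.141, -0.0, 0.144]
force: [0.4, 0.8, 0.4]
width: 85.0
gripper_force: 0.0
```

Request:
arm_command --series '[100,1.9,-2.6,-0.3,1,100,3.8,-5.3,-0.6,3,100,5.6,-7.9,-0.8,4,100,7.5,-10.5,-1.1,5,100,9.4,-13.2,-1.4,6]'

```text
clock: 1.03
eef_pos: [308.8, -340.6, 259.5]
tool_rot: [3.141, -0.0, 0.039]
force: [1.1, 0.1, 0.0]
width: 85.4
gripper_force: 0.0
```

Request:
arm_command --series '[100,1.6,-2.8,-0.3,1,100,3.2,-5.6,-0.6,3,100,4.8,-8.4,-0.8,4,100,6.4,-11.3,-1.1,5,100,8,-14.1,-1.4,6]'

```text
clock: 1.45
eef_pos: [383.0, -196.1, 273.5]
tool_rot: [-3.142, -0.0, -0.065]
force: [-0.2, -0.1, -0.1]
width: 84.9
gripper_force: 0.0
```

Request:
arm_command --series '[100,1.3,-3,-0.3,1,100,2.6,-5.9,-0.5,3,100,3.9,-8.9,-0.8,4,100,5.1,-11.9,-1.1,5,100,6.4,-14.8,-1.4,7]'

```text
clock: 1.87
eef_pos: [456.3, -52.5, 287.5]
tool_rot: [-3.142, 0.0, -0.187]
force: [1.0, -0.4, 0.1]
width: 85.5
gripper_force: 0.0
```

Request:
arm_command --series '[100,0.9,-3.1,-0.3,1,100,1.8,-6.2,-0.5,3,100,2.8,-9.3,-0.8,4,100,3.7,-12.4,-1.1,5,100,4.6,-15.5,-1.3,6]'

```text
clock: 2.28
eef_pos: [530.5, 91.1, 300.6]
tool_rot: [-3.142, -0.0, -0.292]
force: [0.3, -1.2, -0.8]
width: 85.0
gripper_force: 0.0
```

```bash
python3 - <<'E'
from seg import *
s=monitor.read_state();print(s['clock'],s['eef_pos'],s['tool_rot'],s['qpos'],s['qd'])
grab('scene')
s=monitor.read_state();print(s['clock'],s['eef_pos'],s['tool_rot'])
im,d,m=grab('wrist','w1.png'); seg('w',im,d,world(d,m),300)
E
```

```text
2.2833 [530.51438804  91.06865173 300.56699893] [-3.14156292e+00 -2.97941550e-04 -2.91984787e-01] [-0.19560488  0.39180416 -0.03795028  1.73700046  0.01722401  1.01283576
 -2.10257897] [-0.56469242  0.32512665 -0.01563698 -0.60500786  0.02297254  0.27644172
 -0.78902982]
2.3333 [533.3189978   99.19459012 300.78753177] [-3.13432199e+00 -2.15387621e-03 -2.85093198e-01]
w blue [622. 127.] 2127 ztop 41.0 top [ 451.1 -329.2] [88.1 30. ] 2.1 all [ 451.8 -333.7] [ 47.8 108.8] 173.8
w orange [278. 163.] 9624 ztop 25.0 top [556.8 141.1] [211.  268.9] 174.1 all [556.8 141.1] [211.5 268.8] 174.1
w orange [616. 301.] 429 ztop 43.0 top [ 176.8 -318.5] [50.2 68.5] 92.7 all [ 176.8 -318.5] [50.2 68.5] 92.7
w yellow [280.  67.] 1718 ztop 25.0 top [673.  113.7] [167.5  19.2] 83.4 all [673.  113.7] [167.5  19.2] 83.4
w yellow [310. 156.] 1067 ztop 64.0 top [547.9 102.2] [ 33.7 130.2] 169.5 all [544.4 105.5] [ 39.  139.4] 169.4
w yellow [535. 171.] 2271 ztop 122.0 top [ 454.3 -171.2] [23.4 58. ] 144.9 all [ 454.6 -171.6] [24.9 58.6] 143.1
```

View pics/w1.png

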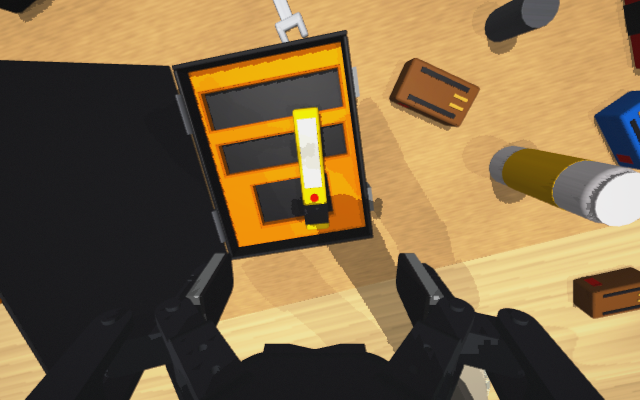

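The wrist picture shows the case with the light across it, its yellow end at (307,112) and black end at (316,222), the can at (560,180) and the lid at the left, leaning back.

```bash
python3 - <<'E'
from seg import *
for n in('w1','s0b','d0b'):
    z=np.load(f'pics/{n}.npz');W=world(z['d'],z)
    a=np.radians(-6);v=(W[...,:2]-[557,141]);X=v[...,0]*np.cos(a)+v[...,1]*np.sin(a);Y=-v[...,0]*np.sin(a)+v[...,1]*np.cos(a)
    m=(z['d']>0)&(abs(X)<125)&(abs(Y)<95)&(W[...,2]>59)&(W[...,2]<75)
    k,l,st,ce=cv2.connectedComponentsWithStats(m.astype(np.uint8));i=1+np.argmax(st[1:,4]);P=W[l==i]
    print(n,st[i,4],*rect(P))
    m=(z['d']>0)&(abs(X)<155)&(abs(Y)<118)&(W[...,2]>50)&(W[...,2]<60)&((abs(X)>130)|(abs(Y)>100))
    print(' rim',*rect(W[m]))
E
```

```text
w1 3010 [528.8 105.4] [ 34.6 168.9] 169.3
 rim [556.7 139.6] [231.4 280.1] 173.9
s0b 365 [530.6 102.2] [ 38.  170.8] 168.4
 rim [558.9 141.5] [235.3 282.1] 174.7
d0b 494 [525.3 108. ] [ 38.9 169.5] 170.3
 rim [554.8 136.9] [226.  283.3] 173.3
```

Request:
arm_command --series '[70,0,0,0,0,70,0,0,0,0,70,0,0,0,0,70,0,0,0,0,70,0,0,0,0]'

```text
clock: 2.8
eef_pos: [529.8, 88.4, 300.5]
tool_rot: [3.141, -0.0, -0.293]
force: [-0.2, 0.8, -0.0]
width: 59.9
gripper_force: 0.0
```

```bash
python3 plan.py '[[70,529,105,120,-10.7],[70,529,105,44,-10.7,80]]'
```

```text
[70,-0.1,-0.3,3.6,-1,70,-0.2,-0.6,7.2,-2,70,-0.3,-0.9,10.8,-4,70,-0.4,-1.3,14.4,-5,70,-0.6,-1.6,18,-6]
[70,0,0,1.5,0,70,0,0,3.1,0,70,0,0,4.6,0,70,0,0,6.1,0,70,0,0,7.6,0]
end [528.7 105.4  44.5 -10.8]
```

Request:
arm_command --series '[70,-0.1,-0.3,3.6,-1,70,-0.2,-0.6,7.2,-2,70,-0.3,-0.9,10.8,-4,70,-0.4,-1.3,14.4,-5,70,-0.6,-1.6,18,-6]'

```text
clock: 3.22
eef_pos: [529.2, 106.2, 119.3]
tool_rot: [-3.141, -0.002, -0.187]
force: [1.2, 0.6, -0.8]
width: 59.6
gripper_force: 0.0
```

Request:
arm_command --series '[70,0,0,1.5,0,70,0,0,3.1,0,70,0,0,4.6,0,70,0,0,6.1,0,70,0,0,7.6,0]'

```text
clock: 3.63
eef_pos: [529.1, 106.0, 43.7]
tool_rot: [3.142, -0.0, -0.188]
force: [-0.5, 0.0, -0.9]
width: 59.2
gripper_force: 0.0
```

Request:
arm_command --series '[60,0,0,0,0,50,0,0,0,0,0,0,0,0,0,0,0,0,0,0,0,0,0,0,0]'

```text
clock: 4.05
eef_pos: [529.4, 106.6, 45.2]
tool_rot: [-3.141, -0.001, -0.187]
force: [-0.5, -0.9, 1.8]
width: 32.9
gripper_force: 60.4
```

Request:
arm_command --series '[0,0,0,0,0,0,0,0,0,0,0,0,0,0,0,0,0,0,0,0,0,0,0,0,0]'

```text
clock: 4.47
eef_pos: [529.4, 106.5, 45.2]
tool_rot: [-3.141, -0.001, -0.187]
force: [-0.8, -0.2, 6.4]
width: 32.9
gripper_force: 60.9
```

```bash
python3 plan.py '[[0,529,106,130,-10.7],[0,565,139.7,130,84],[0,565,139.7,95,84]]'
```

```text
[0,-0,0,-1.7,0,0,-0,0,-3.4,0,0,-0,0,-5.1,0,0,-0,0,-6.8,0,0,-0,0.1,-8.5,0]
[0,0.2,-0.3,0,-6,0,0.4,-0.5,0,-13,0,0.6,-0.8,0,-19,0,0.8,-1.1,0,-25,0,1,-1.3,0,-32]
[0,0.3,-0.1,0,-6,0,0.6,-0.3,0,-13,0,0.9,-0.4,0,-19,0,1.2,-0.5,0,-25,0,1.5,-0.7,0,-31]
[0,0.3,0.1,0,-6,0,0.7,0.1,0,-13,0,1,0.2,0,-19,0,1.3,0.2,0,-25,0,1.6,0.3,0,-32]
[0,0,-0,0.7,0,0,0,-0,1.4,0,0,0,-0,2.1,0,0,0,-0,2.8,0,0,0,-0,3.5,0]
end [565.1 139.3  95.2  84.3]
```

Request:
arm_command --series '[0,0,0,-1.7,0,0,0,0,-3.4,0,0,0,0,-5.1,0,0,0,0,-6.8,0,0,0,0.1,-8.5,0]'

```text
clock: 4.88
eef_pos: [528.2, 105.8, 129.9]
tool_rot: [3.142, 0.001, -0.186]
force: [-0.1, 0.3, -3.0]
width: 32.5
gripper_force: 60.1
```

Request:
arm_command --series '[0,0.2,-0.3,0,-6,0,0.4,-0.5,0,-13,0,0.6,-0.8,0,-19,0,0.8,-1.1,0,-25,0,1,-1.3,0,-32]'

```text
clock: 5.3
eef_pos: [540.7, 116.8, 129.2]
tool_rot: [-3.141, 0.0, 0.378]
force: [-0.2, -0.9, -2.9]
width: 32.9
gripper_force: 60.2
```

Request:
arm_command --series '[0,0.3,-0.1,0,-6,0,0.6,-0.3,0,-13,0,0.9,-0.4,0,-19,0,1.2,-0.5,0,-25,0,1.5,-0.7,0,-31]'

```text
clock: 5.72
eef_pos: [552.1, 128.1, 129.0]
tool_rot: [-3.141, 0.001, 0.918]
force: [-0.1, 0.3, -2.1]
width: 32.8
gripper_force: 60.2
```

Request:
arm_command --series '[0,0.3,0.1,0,-6,0,0.7,0.1,0,-13,0,1,0.2,0,-19,0,1.3,0.2,0,-25,0,1.6,0.3,0,-32]'

```text
clock: 6.13
eef_pos: [564.1, 139.2, 129.0]
tool_rot: [-3.141, 0.0, 1.477]
force: [-0.4, 0.5, -2.5]
width: 32.6
gripper_force: 60.2
```

Request:
arm_command --series '[0,0,0,0.7,0,0,0,0,1.4,0,0,0,0,2.1,0,0,0,0,2.8,0,0,0,0,3.5,0]'

```text
clock: 6.55
eef_pos: [564.1, 139.0, 93.2]
tool_rot: [-3.141, 0.001, 1.47]
force: [0.0, -0.0, -2.5]
width: 32.7
gripper_force: 60.3
```

```bash
cat > incase.py <<'E'
from seg import *
def look(names,tag,lo,hi,C=(557,140.5),yaw=-6):
    for n in names:
        im,d,m=grab(n,f'{tag}_{n}.png');W=world(d,m);a=np.radians(yaw);v=W[...,:2]-C
        X=v[...,0]*np.cos(a)+v[...,1]*np.sin(a);Y=-v[...,0]*np.sin(a)+v[...,1]*np.cos(a)
        hsv=cv2.cvtColor(im,cv2.COLOR_RGB2HSV)
        k0=(d>0)&(abs(X)<128)&(abs(Y)<115)&(W[...,2]>lo)&(W[...,2]<hi)&(hsv[...,1]>120)&(hsv[...,2]>80)
        H=hsv[...,0].astype(int)
        for c,q in dict(red=(H<6)|(H>174),yel=(H>21)&(H<35),blue=(H>105)&(H<128)).items():
            k=k0&q
            if k.sum()>30:
                P=np.stack([X[k],Y[k],W[...,2][k]],-1);print(n,c,k.sum(),'case-frame',*rect(P),'z',np.percentile(P[:,2],[5,50,95]).round(1))
E
python3 -c "
from incase import *
print(monitor.read_state()['eef_pos'],monitor.read_state()['tool_rot'])
look(['wrist','scene','side'],'L',60,130)"
```

```text
[564.06287939 139.02028974  93.24081572] [-3.14091479e+00  7.32060509e-04  1.47024746e+00]
wrist red 297 case-frame [  6.7 -35.5] [11.5 10.8] 88.7 z [111.8 112.7 113.4]
wrist yel 7478 case-frame [ 5.8 18.1] [ 35.3 131. ] 90.4 z [109.1 111.3 112.4]
scene yel 90 case-frame [ 7.6 -3.9] [ 33.8 172.8] 91.0 z [101.9 107.  111.9]
side yel 253 case-frame [0.2 3.4] [167.5  35.5] 87.9 z [ 78.6 102.2 112.4]
```

View pics/L_wrist.png

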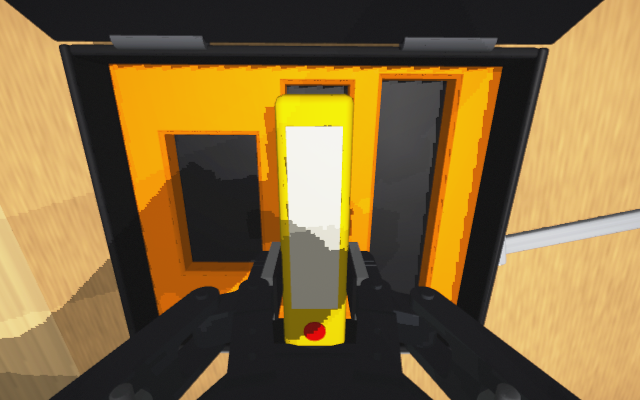

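The picture shows the light held straight over its pocket (pocket edges at 281 to 352 px, row 85; light in the middle). Going down.

Request:
arm_command --series '[0,0,0.1,1,0,0,0,0.1,2,0,0,0,0.1,3,0,0,0,0.1,3.8,0,0,0,0.1,4.5,0]'

```text
clock: 7.12
eef_pos: [565.0, 139.0, 47.9]
tool_rot: [-3.14, 0.001, 1.471]
force: [-0.5, -0.3, -2.0]
width: 32.4
gripper_force: 60.3
```

Request:
arm_command --series '[0,0,0,0.5,0,0,0,0,0.9,0,0,0,0,1.3,0,0,0,0,1.6,0,0,0,0,1.8,0]'

```text
clock: 7.53
eef_pos: [565.5, 139.2, 31.1]
tool_rot: [3.141, -0.0, 1.472]
force: [-0.9, 0.9, -2.4]
width: 32.8
gripper_force: 60.3
```

Request:
arm_command --series '[0,0,0,0.1,0,0,0,0,0.2,0,0,0,0,0.2,0,0,0,0,0.2,0,0,0,0,0.2,0]'

```text
clock: 7.95
eef_pos: [565.7, 139.2, 29.5]
tool_rot: [3.141, -0.0, 1.471]
force: [-0.1, 0.4, -3.4]
width: 33.1
gripper_force: 60.3
```

Request:
arm_command --series '[0,0,0,0.1,0,0,0,0,0.1,0,0,0,0,0.2,0,0,0,0,0.2,0,0,0,0,0.2,0]'

```text
clock: 8.37
eef_pos: [565.5, 139.2, 27.3]
tool_rot: [3.142, -0.0, 1.471]
force: [0.7, -0.1, -2.8]
width: 32.9
gripper_force: 60.3
```

Request:
arm_command --series '[0,0,0,0.1,0,0,0,0,0.1,0,0,0,0,0.1,0,0,0,0,0.1,0,0,0,0,0.1,0]'

```text
clock: 8.78
eef_pos: [565.5, 139.2, 27.2]
tool_rot: [3.141, 0.0, 1.471]
force: [-1.7, -0.3, 6.3]
width: 32.7
gripper_force: 61.2
```

Request:
arm_command --series '[50,0,0,0,0,50,0,0,0,0,55,0,0,0,0,55,0,0,0,0,55,0,0,0,0]'

```text
clock: 9.2
eef_pos: [565.5, 139.3, 26.3]
tool_rot: [3.142, -0.0, 1.471]
force: [-0.9, -0.2, 0.6]
width: 46.9
gripper_force: 0.0
```

Request:
arm_command --series '[55,0,0,-1,0,55,0,0,-3,0,55,0,0,-7,0,55,0,0,-11,0,55,0,0,-15,0]'

```text
clock: 9.62
eef_pos: [564.9, 139.3, 178.4]
tool_rot: [-3.141, -0.0, 1.472]
force: [0.7, 0.2, -0.8]
width: 47.1
gripper_force: 0.0
```

```bash
python3 -c "
from incase import *
print(monitor.read_state()['eef_pos'],monitor.read_state()['tool_rot'])
look(['wrist','scene'],'L2',30,80)"; python3 plan.py '[[70,590,80,250,70],[70,600,-370,260,11.5]]'
```

```text
[564.88297106 139.3030243  178.39833095] [-3.14074686e+00 -1.61188308e-04  1.47213599e+00]
wrist red 75 case-frame [  7.9 -35.7] [9.5 9.4] 3.2 z [45.7 46.7 47.5]
wrist yel 2172 case-frame [ 8.3 -0.5] [ 34.  168.2] 90.4 z [43.  45.3 46.7]
scene yel 144 case-frame [12.4 -3.6] [169.9  33.3] 88.5 z [33.7 41.7 46.1]
[70,-1.2,0.5,-1.3,3,70,-2.4,1.1,-2.7,6,70,-3.5,1.6,-4,9,70,-4.7,2.1,-5.3,11,70,-5.9,2.7,-6.6,14]
[70,-2.8,1.1,-0.1,4,70,-5.6,2.1,-0.1,8,70,-8.4,3.2,-0.2,12,70,-11.2,4.3,-0.3,16,70,-14,5.4,-0.3,20]
[70,-2.3,2,-0.1,4,70,-4.5,3.9,-0.1,8,70,-6.8,5.9,-0.2,12,70,-9.1,7.8,-0.3,16,70,-11.4,9.8,-0.4,19]
[70,-1.5,2.6,-0.1,4,70,-3,5.2,-0.1,8,70,-4.5,7.8,-0.2,12,70,-6,10.4,-0.3,16,70,-7.5,13,-0.3,20]
end [ 600.2 -370.3  259.6   11.3]
```

Request:
arm_command --series '[70,-1.2,0.5,-1.3,3,70,-2.4,1.1,-2.7,6,70,-3.5,1.6,-4,9,70,-4.7,2.1,-5.3,11,70,-5.9,2.7,-6.6,14]'

```text
clock: 10.13
eef_pos: [585.8, 75.7, 242.5]
tool_rot: [-3.14, 0.002, 1.222]
force: [0.7, 1.0, -0.2]
width: 59.2
gripper_force: 0.0
```

Request:
arm_command --series '[70,-2.8,1.1,-0.1,4,70,-5.6,2.1,-0.1,8,70,-8.4,3.2,-0.2,12,70,-11.2,4.3,-0.3,16,70,-14,5.4,-0.3,20]'

```text
clock: 10.55
eef_pos: [589.2, -75.0, 245.2]
tool_rot: [-3.14, 0.002, 0.872]
force: [0.6, -0.4, 0.1]
width: 59.5
gripper_force: 0.0
```

Request:
arm_command --series '[70,-2.3,2,-0.1,4,70,-4.5,3.9,-0.1,8,70,-6.8,5.9,-0.2,12,70,-9.1,7.8,-0.3,16,70,-11.4,9.8,-0.4,19]'

```text
clock: 10.97
eef_pos: [591.2, -224.9, 249.0]
tool_rot: [-3.14, 0.002, 0.54]
force: [0.4, -0.3, -0.5]
width: 59.9
gripper_force: 0.0
```

Request:
arm_command --series '[70,-1.5,2.6,-0.1,4,70,-3,5.2,-0.1,8,70,-4.5,7.8,-0.2,12,70,-6,10.4,-0.3,16,70,-7.5,13,-0.3,20]'

```text
clock: 11.38
eef_pos: [594.7, -374.9, 252.0]
tool_rot: [-3.14, 0.002, 0.191]
force: [0.9, 0.0, 0.7]
width: 59.9
gripper_force: 0.0
```

Request:
arm_command --series '[70,0,0,0,0,70,0,0,0,0,70,0,0,0,0,70,0,0,0,0,70,0,0,0,0]'

```text
clock: 11.8
eef_pos: [596.5, -370.9, 252.4]
tool_rot: [-3.14, -0.0, 0.199]
force: [-0.3, 0.3, 0.7]
width: 59.7
gripper_force: 0.0
```

```bash
python3 - <<'E'
from seg import *
im,d,m=grab('wrist','r1.png');W=world(d,m);seg('w',im,d,W,300)
k=(d>0)&(W[...,2]>25)&(W[...,2]<55)&(np.hypot(W[...,0]-610,W[...,1]+375)<120)&(W[...,0]>520)
c,l,st,ce=cv2.connectedComponentsWithStats(k.astype(np.uint8));i=1+np.argmax(st[1:,4]);print(st[i],*rect(W[l==i]))
E
```

```text
w blue [285. 262.] 2289 ztop 42.0 top [ 449.6 -358.9] [98.1 55.1] 23.0 all [ 449.8 -358.8] [98.4 55.2] 23.2
w blue [591. 320.] 3562 ztop 69.0 top [ 450.1 -819.8] [141.5 101.2] 6.2 all [ 450.3 -819.8] [141.9 101.2] 6.2
w red [318. 141.] 782 ztop 44.0 top [ 635.8 -367.6] [29.8 37.2] 101.7 all [ 635.8 -367.6] [29.8 37.2] 101.6
w red [318. 195.] 595 ztop 45.0 top [ 566.7 -381.4] [30.4 38.3] 100.7 all [ 566.7 -381.4] [30.4 38.3] 100.9
w orange [ 58. 120.] 626 ztop 43.0 top [599.8 -64.5] [50.4 47.7] 67.4 all [599.8 -64.5] [50.4 47.7] 67.4
w yellow [526. 300.] 1517 ztop 70.0 top [ 460.  -700.6] [120.4 101.2] 0.2 all [ 463.8 -700.9] [115.6 124. ] 172.3
[ 302   75   33  145 4092] [ 621.8 -370.9] [177.9  40.3] 11.6
```

View pics/r1.png

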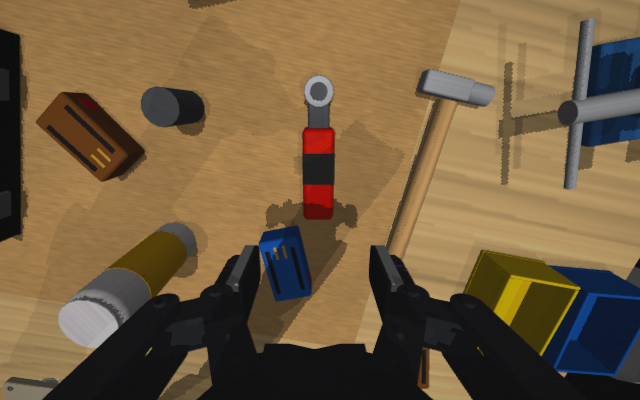

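The picture shows the ratchet (318,150), head at the top, under the gripper's axis; the battery at (285,262) is clear of the fingers' way, and so is the hammer at (420,150).

```bash
python3 plan.py '[[70,602.2,-374.9,90,11.6],[70,602.2,-374.9,21,11.6,80]]'
```

```text
[70,0.1,0.1,3.3,0,70,0.2,0.2,6.5,0,70,0.3,0.3,9.8,0,70,0.4,0.4,13,0,70,0.5,0.5,16.3,0]
[70,-0,-0,1.4,0,70,-0,-0,2.7,0,70,-0,-0,4.1,0,70,-0,-0,5.5,0,70,-0,-0,6.9,0]
end [ 602.4 -375.    20.5   11.4]
```

Request:
arm_command --series '[70,0.1,0.1,3.3,0,70,0.2,0.2,6.5,0,70,0.3,0.3,9.8,0,70,0.4,0.4,13,0,70,0.5,0.5,16.3,0]'

```text
clock: 12.27
eef_pos: [602.6, -375.7, 88.5]
tool_rot: [3.141, -0.001, 0.199]
force: [-0.7, -1.1, -1.0]
width: 59.8
gripper_force: 0.0
```

Request:
arm_command --series '[70,0,0,1.4,0,70,0,0,2.7,0,70,0,0,4.1,0,70,0,0,5.5,0,70,0,0,6.8,0]'

```text
clock: 12.68
eef_pos: [603.0, -376.8, 21.5]
tool_rot: [3.14, -0.002, 0.197]
force: [-0.3, 0.0, 0.1]
width: 59.8
gripper_force: 0.0
```

Request:
arm_command --series '[60,0,0,0,0,55,0,0,0,0,0,0,0,0,0,0,0,0,0,0,0,0,0,0,0]'

```text
clock: 13.1
eef_pos: [602.7, -376.5, 22.2]
tool_rot: [3.141, -0.001, 0.198]
force: [0.0, 0.8, 1.3]
width: 39.0
gripper_force: 64.4
```

Request:
arm_command --series '[0,0,0,0,0,0,0,0,0,0,0,0,0,0,0,0,0,0,0,0,0,0,0,0,0]'

```text
clock: 13.52
eef_pos: [602.7, -376.5, 22.2]
tool_rot: [3.141, -0.001, 0.197]
force: [-1.6, 1.4, 5.8]
width: 38.2
gripper_force: 64.9
```

```bash
python3 - <<'E'
from plan import *
a=np.radians(-6);R=np.array([[np.cos(a),-np.sin(a)],[np.sin(a),np.cos(a)]])
g=np.array([557,140.5])+R@[79,-20];print(g)
s=monitor.read_state();x,y,z=s['eef_pos'];print(x,y,z,s['width'])
plan([(0,x,y,z+150,11.6),(0,g[0],g[1]-130,240,60),(0,g[0],g[1],160,84),(0,g[0],g[1],95,84)])
E
```

```text
[633.47666047 112.35181349]
602.7134398614164 -376.50161663689795 22.225253950572807 38.21044290582452
[0,0,0,-3,0,0,0,0,-6,0,0,0,0,-9,0,0,0,0,-12,0,0,0,0,-15,0]
[0,1,-3.5,-0.7,-5,0,2,-6.9,-1.4,-10,0,3,-10.4,-2,-15,0,4,-13.8,-2.7,-19,0,5,-17.3,-3.4,-24]
[0,2.3,-2.7,-0.7,-5,0,4.7,-5.5,-1.4,-10,0,7,-8.2,-2,-15,0,9.3,-11,-2.7,-20,0,11.6,-13.7,-3.4,-25]
[0,2.3,-1.3,1.6,-5,0,4.5,-2.6,3.2,-9,0,6.8,-3.9,4.8,-14,0,9.1,-5.2,6.4,-19,0,11.4,-6.4,8,-24]
[0,-0,-0,1.3,0,0,-0,-0,2.6,0,0,-0,-0,3.9,0,0,-0,-0.1,5.2,0,0,-0,-0.1,6.5,0]
end [633.1 112.6  95.2  84.3]
```

Request:
arm_command --series '[0,0,0,-3,0,0,0,0,-6,0,0,0,0,-9,0,0,0,0,-12,0,0,0,0,-15,0]'

```text
clock: 13.93
eef_pos: [600.6, -376.5, 170.7]
tool_rot: [-3.14, 0.003, 0.197]
force: [0.4, 0.0, -5.5]
width: 38.9
gripper_force: 63.6
```

Request:
arm_command --series '[0,1,-3.5,-0.7,-5,0,2,-6.9,-1.4,-10,0,3,-10.4,-2,-15,0,4,-13.8,-2.7,-19,0,5,-17.3,-3.4,-24]'

```text
clock: 14.35
eef_pos: [615.8, -196.0, 203.9]
tool_rot: [-3.14, 0.003, 0.619]
force: [0.8, -0.3, -6.4]
width: 38.9
gripper_force: 63.7
```

Request:
arm_command --series '[0,2.3,-2.7,-0.7,-5,0,4.7,-5.5,-1.4,-10,0,7,-8.2,-2,-15,0,9.3,-11,-2.7,-20,0,11.6,-13.7,-3.4,-25]'

```text
clock: 14.77
eef_pos: [631.4, -17.2, 238.0]
tool_rot: [-3.139, 0.002, 1.057]
force: [-0.0, 0.5, -5.4]
width: 38.9
gripper_force: 63.7
```

Request:
arm_command --series '[0,2.3,-1.3,1.6,-5,0,4.5,-2.6,3.2,-9,0,6.8,-3.9,4.8,-14,0,9.1,-5.2,6.4,-19,0,11.4,-6.4,8,-24]'

```text
clock: 15.18
eef_pos: [632.4, 112.7, 157.0]
tool_rot: [-3.139, 0.002, 1.475]
force: [0.7, -0.1, -5.7]
width: 38.6
gripper_force: 63.7
```

Request:
arm_command --series '[0,0,0,1.3,0,0,0,0,2.6,0,0,0,0,3.9,0,0,0,-0.1,5.2,0,0,0,-0.1,6.5,0]'

```text
clock: 15.6
eef_pos: [632.5, 110.6, 92.7]
tool_rot: [-3.141, 0.002, 1.469]
force: [0.1, -0.4, -5.5]
width: 38.7
gripper_force: 63.6
```

```bash
python3 - <<'E'
from incase import *
s=monitor.read_state();print(s['eef_pos'],s['tool_rot'],s['force'])
im,d,m=grab('wrist','r2.png');W=world(d,m);a=np.radians(-6);v=W[...,:2]-[557,140.5]
X=v[...,0]*np.cos(a)+v[...,1]*np.sin(a);Y=-v[...,0]*np.sin(a)+v[...,1]*np.cos(a)
k=(d>0)&(W[...,2]>100)&(W[...,2]<128)&(abs(X-79)<24)&(Y>0)&(Y<100)
print('ratchet upper part',*rect(np.stack([X[k],Y[k]],-1)),'Ymax',Y[k].max())
H=cv2.cvtColor(im,cv2.COLOR_RGB2HSV)
k=(d>0)&(W[...,2]>18)&(W[...,2]<30)&(abs(X)<140)&(abs(Y)<112)&(H[...,0]<22)&(H[...,1]>150)
print('insert',*rect(np.stack([X[k],Y[k]],-1)), X[k].min(),X[k].max(),Y[k].max())
E
```

```text
[632.45456208 110.64212025  92.74187281] [-3.14106594e+00  1.58541665e-03  1.46908709e+00] [ 0.10015223 -0.3747688  -5.48671041]
ratchet upper part [77.7 43.8] [87.7 40. ] 89.8 Ymax 87.65306607045923
insert [-0.7  0.3] [211.4 270.5] 180.0 -135.83326317201767 134.62598739296178 106.03825270067212
```

View pics/r2.png

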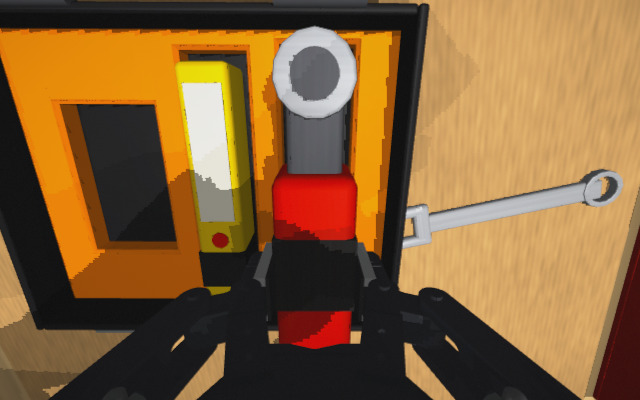

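The picture shows the ratchet (315,180) over its pocket, aligned, with the light lying in its pocket (210,150).

Request:
arm_command --series '[0,0.2,0.1,1,0,0,0.2,0.1,2,0,0,0.2,0.1,3,0,0,0.2,0.1,3.9,0,0,0.2,0.1,4.6,0]'

```text
clock: 16.07
eef_pos: [633.5, 114.3, 47.2]
tool_rot: [-3.141, 0.0, 1.471]
force: [-0.4, -0.5, -6.2]
width: 39.0
gripper_force: 63.7
```

Request:
arm_command --series '[0,0,0,0.5,0,0,0,0,0.9,0,0,0,0,1.2,0,0,0,0,1.4,0,0,0,0,1.5,0]'

```text
clock: 16.48
eef_pos: [633.9, 114.6, 33.3]
tool_rot: [3.141, -0.0, 1.471]
force: [0.9, -0.1, -5.5]
width: 39.1
gripper_force: 63.7
```

Request:
arm_command --series '[0,0,0,0.1,0,0,0,0,0.1,0,0,0,0,0.2,0,0,0,0,0.2,0,0,0,0,0.2,0]'

```text
clock: 16.9
eef_pos: [633.9, 114.6, 31.4]
tool_rot: [3.141, -0.0, 1.472]
force: [-0.1, 0.1, -5.4]
width: 38.5
gripper_force: 63.7
```

Request:
arm_command --series '[0,0,0,0.1,0,0,0,0,0.1,0,0,0,0,0.1,0,0,0,0,0.1,0,0,0,0,0.1,0]'

```text
clock: 17.32
eef_pos: [633.8, 114.6, 30.3]
tool_rot: [3.142, 0.0, 1.472]
force: [-0.2, -1.1, -5.8]
width: 38.7
gripper_force: 63.7
```

Request:
arm_command --series '[0,0,0,0.1,0,0,0,0,0.1,0,0,0,0,0.1,0,0,0,0,0.1,0,0,0,0,0.1,0]'

```text
clock: 17.73
eef_pos: [633.8, 114.5, 29.3]
tool_rot: [3.142, 0.0, 1.471]
force: [-0.2, 0.2, -6.7]
width: 38.8
gripper_force: 63.7
```

Request:
arm_command --series '[0,0,0,0.1,0,0,0,0,0.1,0,0,0,0,0.1,0,0,0,0,0.1,0,0,0,0,0.1,0]'

```text
clock: 18.15
eef_pos: [633.8, 114.5, 28.3]
tool_rot: [-3.142, 0.0, 1.472]
force: [-0.1, 0.1, -6.6]
width: 39.1
gripper_force: 63.8
```

Request:
arm_command --series '[0,0,0,0.1,0,0,0,0,0.1,0,0,0,0,0.1,0,0,0,0,0.1,0,0,0,0,0.1,0]'

```text
clock: 18.57
eef_pos: [633.8, 114.5, 28.2]
tool_rot: [3.141, 0.0, 1.471]
force: [-3.5, -0.6, 5.0]
width: 38.8
gripper_force: 65.1
```

Request:
arm_command --series '[55,0,0,0,0,55,0,0,0,0,59,0,0,0,0,59,0,0,0,0,59,0,0,0,0]'

```text
clock: 18.98
eef_pos: [634.1, 114.7, 27.3]
tool_rot: [3.141, -0.0, 1.472]
force: [0.4, -0.3, -0.3]
width: 50.1
gripper_force: 0.0
```

Request:
arm_command --series '[59,0,0,-1,0,59,0,0,-3,0,59,0,0,-7,0,59,0,0,-11,0,59,0,0,-15,0]'

```text
clock: 19.4
eef_pos: [633.4, 114.7, 179.4]
tool_rot: [-3.141, -0.0, 1.472]
force: [0.9, -0.4, -0.5]
width: 50.5
gripper_force: 0.0
```

```bash
python3 -c "
from incase import *
s=monitor.read_state();print(s['eef_pos'],s['tool_rot'])
look(['wrist','scene'],'R2',30,80)"; python3 plan.py '[[90,600,60,270,70],[90,452,-360,270,23]]'
```

```text
[633.37082981 114.72357332 179.42665724] [-3.14110246e+00 -3.34430605e-04  1.47205617e+00]
wrist red 2887 case-frame [ 50.9 -27.1] [ 95.6 117.9] 90.1 z [45.9 49.4 50.6]
wrist yel 2369 case-frame [ 8.4 -0.6] [ 34.3 167.4] 90.4 z [37.3 45.2 46.7]
scene red 250 case-frame [ 81.  -26.4] [ 41.5 124.7] 90.2 z [41.4 46.9 50.9]
scene yel 107 case-frame [12.6 -4.2] [ 34.3 170.4] 91.0 z [34.6 42.1 46.6]
[90,-1.2,-0.6,-1.7,3,90,-2.4,-1.3,-3.4,6,90,-3.6,-1.9,-5.1,9,90,-4.8,-2.6,-6.8,11,90,-6,-3.2,-8.4,14]
[90,-3,0,-0,3,90,-5.9,0,-0,6,90,-8.9,0,-0,9,90,-11.9,0,-0,13,90,-14.9,0.1,-0,16]
[90,-2.8,0.8,-0,3,90,-5.7,1.7,-0,6,90,-8.5,2.5,-0,9,90,-11.4,3.3,-0,13,90,-14.2,4.1,-0,16]
[90,-2.5,1.6,-0,3,90,-5,3.2,-0,6,90,-7.6,4.8,-0,9,90,-10.1,6.4,-0,12,90,-12.6,7.9,-0,15]
end [ 451.7 -359.7  269.5   23.3]
```

Request:
arm_command --series '[70,-1.2,-0.6,-1.7,3,80,-2.4,-1.3,-3.4,6,90,-3.6,-1.9,-5.1,9,90,-4.8,-2.6,-6.8,11,90,-6,-3.2,-8.4,14]'

```text
clock: 19.92
eef_pos: [595.4, 57.7, 262.5]
tool_rot: [3.141, -0.0, 1.226]
force: [1.0, -1.0, -0.2]
width: 76.7
gripper_force: 0.0
```

Request:
arm_command --series '[90,-3,0,0,3,90,-5.9,0,0,6,90,-8.9,0,0,9,90,-11.9,0,0,13,90,-14.9,0.1,0,16]'

```text
clock: 20.33
eef_pos: [545.9, -83.7, 261.8]
tool_rot: [3.141, -0.0, 0.945]
force: [0.6, -1.4, -0.6]
width: 76.6
gripper_force: 0.0
```

Request:
arm_command --series '[90,-2.8,0.8,0,3,90,-5.7,1.7,0,6,90,-8.5,2.5,0,9,90,-11.4,3.3,0,13,90,-14.2,4.1,0,16]'

```text
clock: 20.75
eef_pos: [496.4, -223.2, 261.7]
tool_rot: [3.141, -0.0, 0.665]
force: [0.5, 0.6, 0.7]
width: 76.9
gripper_force: 0.0
```

Request:
arm_command --series '[90,-2.5,1.6,0,3,90,-5,3.2,0,6,90,-7.6,4.8,0,9,90,-10.1,6.4,0,12,90,-12.6,7.9,0,15]'

```text
clock: 21.17
eef_pos: [446.6, -363.2, 261.7]
tool_rot: [3.141, -0.0, 0.404]
force: [0.3, -0.3, 0.7]
width: 76.8
gripper_force: 0.0
```

Request:
arm_command --series '[90,0,0,0,0,90,0,0,0,0,90,0,0,0,0,90,0,0,0,0,90,0,0,0,0]'

```text
clock: 21.58
eef_pos: [448.1, -360.5, 261.5]
tool_rot: [-3.141, -0.001, 0.41]
force: [0.2, -0.3, -0.2]
width: 76.4
gripper_force: 0.0
```

```bash
python3 - <<'E'
from seg import *
im,d,m=grab('wrist','b1.png');W=world(d,m);seg('w',im,d,W,300)
k=(d>0)&(W[...,2]>30)&(W[...,2]<50)&(np.hypot(W[...,0]-452,W[...,1]+360)<75)
c,l,st,ce=cv2.connectedComponentsWithStats(k.astype(np.uint8));i=1+np.argmax(st[1:,4]);print(st[i],*rect(W[l==i]))
E
```

```text
w blue [313. 167.] 2598 ztop 43.0 top [ 448.2 -358.3] [98.  54.6] 23.5 all [ 448.6 -358.1] [98.8 54.6] 23.5
w blue [596. 303.] 1806 ztop 70.0 top [ 449.7 -819.6] [140.  102.6] 5.9 all [ 449.8 -819.5] [140.2 102.4] 6.1
w yellow [539. 260.] 2455 ztop 70.0 top [ 449.6 -700.2] [101.8 139.9] 180.0 all [ 449.7 -720.1] [161.1 171.2] 169.7
[ 291  130   45   76 3233] [ 448.6 -358.5] [98.9 56. ] 23.2
```

```bash
python3 plan.py '[[95,449,-359,90,23.3],[95,449,-359,21,23.3,80]]'
```

```text
[95,0,-0,3.4,0,95,0.1,-0,6.9,0,95,0.1,-0.1,10.3,0,95,0.1,-0.1,13.7,0,95,0.2,-0.1,17.2,0]
[95,-0,-0,1.4,0,95,-0,-0,2.7,0,95,-0,-0,4.1,0,95,-0,-0,5.5,0,95,-0,-0,6.9,0]
end [ 449.5 -359.    20.5   23.5]
```

Request:
arm_command --series '[95,0,0,3.4,0,95,0.1,0,6.9,0,95,0.1,-0.1,10.3,0,95,0.1,-0.1,13.7,0,95,0.2,-0.1,17.2,0]'

```text
clock: 22.05
eef_pos: [449.3, -359.7, 88.4]
tool_rot: [3.141, -0.001, 0.408]
force: [0.3, 0.6, -0.8]
width: 80.9
gripper_force: 0.0
```

Request:
arm_command --series '[95,0,0,1.4,0,95,0,0,2.7,0,95,0,0,4.1,0,95,0,0,5.5,0,95,0,0,6.8,0]'

```text
clock: 22.47
eef_pos: [449.3, -359.5, 20.5]
tool_rot: [-3.141, -0.0, 0.408]
force: [-0.4, -0.8, 0.6]
width: 81.2
gripper_force: 0.0
```

Request:
arm_command --series '[80,0,0,0,0,75,0,0,0,0,0,0,0,0,0,0,0,0,0,0,0,0,0,0,0]'

```text
clock: 22.88
eef_pos: [449.3, -360.4, 22.1]
tool_rot: [3.141, -0.001, 0.407]
force: [0.5, 0.4, 1.2]
width: 54.5
gripper_force: 65.7
```

Request:
arm_command --series '[0,0,0,0,0,0,0,0,0,0,0,0,0,0,0,0,0,0,0,0,0,0,0,0,0]'

```text
clock: 23.3
eef_pos: [449.3, -360.4, 22.1]
tool_rot: [3.141, -0.001, 0.407]
force: [0.2, 1.0, 6.1]
width: 54.7
gripper_force: 66.4
```

```bash
python3 - <<'E'
from plan import *
a=np.radians(-6);R=np.array([[np.cos(a),-np.sin(a)],[np.sin(a),np.cos(a)]])
g=np.array([557,140.5])+R@[-71,0];print(g)
s=monitor.read_state();x,y,z=s['eef_pos'];print(x,y,z,s['width'])
plan([(0,x,y,z+170,23.5),(0,570,-210,260,45),(0,g[0]+20,g[1]-130,240,65),(0,g[0],g[1],160,84),(0,g[0],g[1],95,84)])
E
```

```text
[486.38894543 147.92152089]
449.2869094876164 -360.3807517242584 22.10056818509896 54.70925655986306
[0,0,0,-3.4,0,0,0,0,-6.8,0,0,0,0,-10.2,0,0,0,0,-13.6,0,0,0,0,-17,0]
[0,1.7,-0.9,-0.7,-2,0,3.4,-1.8,-1.4,-4,0,5.1,-2.7,-2,-7,0,6.8,-3.6,-2.7,-9,0,8.5,-4.5,-3.4,-11]
[0,1.8,-0.6,-0.7,-2,0,3.7,-1.1,-1.4,-4,0,5.5,-1.7,-2,-6,0,7.4,-2.3,-2.7,-9,0,9.2,-2.8,-3.4,-11]
[0,1.2,-2.1,0.2,-2,0,2.4,-4.1,0.4,-4,0,3.5,-6.2,0.6,-6,0,4.7,-8.2,0.8,-8,0,5.9,-10.3,1,-10]
[0,1.5,-1.8,0.2,-2,0,3,-3.6,0.4,-4,0,4.5,-5.4,0.6,-6,0,6.1,-7.3,0.8,-8,0,7.6,-9.1,1,-10]
[0,2.2,-1.4,1.6,-4,0,4.4,-2.9,3.2,-7,0,6.6,-4.3,4.8,-11,0,8.8,-5.8,6.4,-15,0,10.9,-7.2,8,-19]
[0,0,-0,1.3,0,0,0,-0,2.6,0,0,0,-0,3.9,0,0,0,-0,5.2,0,0,0.1,-0,6.5,0]
end [486.6 148.3  95.1  84.3]
```

Request:
arm_command --series '[0,0,0,-3.4,0,0,0,0,-6.8,0,0,0,0,-10.2,0,0,0,0,-13.6,0,0,0,0,-17,0]'

```text
clock: 23.72
eef_pos: [447.8, -360.0, 192.2]
tool_rot: [-3.14, 0.001, 0.407]
force: [1.3, -0.3, -4.5]
width: 54.5
gripper_force: 66.9
```

Request:
arm_command --series '[0,1.7,-0.9,-0.7,-2,0,3.4,-1.8,-1.4,-4,0,5.1,-2.7,-2,-7,0,6.8,-3.6,-2.7,-9,0,8.5,-4.5,-3.4,-11]'

```text
clock: 24.13
eef_pos: [508.9, -283.9, 224.7]
tool_rot: [-3.14, 0.001, 0.602]
force: [-0.1, 0.1, -5.0]
width: 54.7
gripper_force: 66.9
```

Request:
arm_command --series '[0,1.8,-0.6,-0.7,-2,0,3.7,-1.1,-1.4,-4,0,5.5,-1.7,-2,-6,0,7.4,-2.3,-2.7,-9,0,9.2,-2.8,-3.4,-11]'

```text
clock: 24.55
eef_pos: [569.4, -208.4, 258.8]
tool_rot: [-3.14, 0.001, 0.796]
force: [0.3, -0.3, -2.8]
width: 54.5
gripper_force: 66.9
```

Request:
arm_command --series '[0,1.2,-2.1,0.2,-2,0,2.4,-4.1,0.4,-4,0,3.5,-6.2,0.6,-6,0,4.7,-8.2,0.8,-8,0,5.9,-10.3,1,-10]'

```text
clock: 24.97
eef_pos: [536.9, -94.4, 248.7]
tool_rot: [-3.141, 0.001, 0.969]
force: [0.5, 0.2, -3.0]
width: 54.5
gripper_force: 66.9
```

Request:
arm_command --series '[0,1.5,-1.8,0.2,-2,0,3,-3.6,0.4,-4,0,4.5,-5.4,0.6,-6,0,6.1,-7.3,0.8,-8,0,7.6,-9.1,1,-10]'

```text
clock: 25.38
eef_pos: [505.2, 20.1, 238.9]
tool_rot: [-3.141, 0.0, 1.144]
force: [0.9, -0.3, -3.7]
width: 54.3
gripper_force: 66.9
```

Request:
arm_command --series '[0,2.2,-1.4,1.6,-4,0,4.4,-2.9,3.2,-7,0,6.6,-4.3,4.8,-11,0,8.8,-5.8,6.4,-15,0,10.9,-7.2,8,-19]'

```text
clock: 25.8
eef_pos: [485.4, 149.3, 158.4]
tool_rot: [-3.141, -0.0, 1.478]
force: [0.3, 0.2, -4.0]
width: 54.5
gripper_force: 66.9
```

Request:
arm_command --series '[0,0,0,1.3,0,0,0,0,2.6,0,0,0,0,3.9,0,0,0,0,5.2,0,0,0.1,0,6.5,0]'

```text
clock: 26.22
eef_pos: [485.9, 148.8, 93.3]
tool_rot: [-3.141, 0.001, 1.474]
force: [-0.4, -0.1, -3.9]
width: 54.5
gripper_force: 66.9
```

```bash
python3 - <<'E'
from incase import *
s=monitor.read_state();print(s['eef_pos'],s['tool_rot'],s['force'])
im,d,m=grab('wrist','b2.png');W=world(d,m);a=np.radians(-6);v=W[...,:2]-[557,140.5]
X=v[...,0]*np.cos(a)+v[...,1]*np.sin(a);Y=-v[...,0]*np.sin(a)+v[...,1]*np.cos(a)
H=cv2.cvtColor(im,cv2.COLOR_RGB2HSV)
k=(d>0)&(W[...,2]>100)&(W[...,2]<125)&(abs(X+71)<40)&(abs(Y)<70)&(H[...,0]>105)&(H[...,0]<128)&(H[...,1]>120)
print('batt',*rect(np.stack([X[k],Y[k]],-1)),'Ymax',np.percentile(Y[k],99.5),Y[k].min())
E
```

```text
[485.94383394 148.8263324   93.32029432] [-3.14090357e+00  5.34910449e-04  1.47395145e+00] [-0.35975624 -0.10887882 -3.92132008]
batt [-72.4   2.4] [56.2 97.8] 91.2 Ymax 50.785887426608056 -46.4734270343982
```

View pics/b2.png

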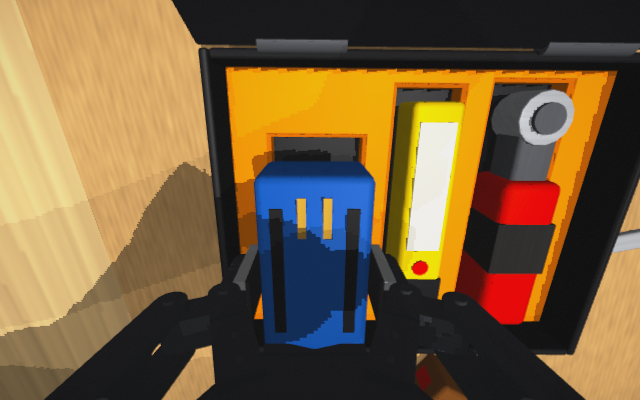

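The picture shows the battery (315,250) over its pocket, light and ratchet both down in theirs. Small correction and down.

Request:
arm_command --series '[0,-0.1,0.1,1,0,0,-0.1,0.1,2,0,0,-0.1,0.1,3,0,0,-0.1,0.1,3.9,0,0,-0.1,0.1,4.6,0]'

```text
clock: 26.68
eef_pos: [486.9, 147.3, 47.3]
tool_rot: [-3.141, 0.0, 1.472]
force: [-0.3, -0.3, -4.1]
width: 54.4
gripper_force: 66.9
```

Request:
arm_command --series '[0,0,0,0.5,0,0,0,0,0.9,0,0,0,0,1.2,0,0,0,0,1.4,0,0,0,0,1.5,0]'

```text
clock: 27.1
eef_pos: [487.1, 147.4, 33.2]
tool_rot: [3.141, -0.0, 1.471]
force: [0.0, -0.6, -4.2]
width: 54.4
gripper_force: 66.9
```

Request:
arm_command --series '[0,0,0,0.1,0,0,0,0,0.1,0,0,0,0,0.2,0,0,0,0,0.2,0,0,0,0,0.3,0]'

```text
clock: 27.52
eef_pos: [487.2, 147.4, 30.5]
tool_rot: [3.141, -0.0, 1.471]
force: [0.2, 0.3, -4.3]
width: 54.7
gripper_force: 66.9
```

Request:
arm_command --series '[0,0,0,0,0,0,0,0,0,0,0,0,0,0,0,0,0,0,0.1,0,0,0,0,0.1,0]'

```text
clock: 27.93
eef_pos: [487.0, 147.3, 29.2]
tool_rot: [-3.142, 0.0, 1.471]
force: [-0.1, 0.2, -3.6]
width: 54.8
gripper_force: 66.9
```

Request:
arm_command --series '[0,0,0,0.1,0,0,0,0,0.1,0,0,0,0,0.1,0,0,0,0,0.1,0,0,0,0,0.1,0]'

```text
clock: 28.35
eef_pos: [487.0, 147.4, 28.3]
tool_rot: [3.142, -0.0, 1.472]
force: [0.7, -0.1, -4.0]
width: 54.5
gripper_force: 66.9
```

Request:
arm_command --series '[0,0,0,0.1,0,0,0,0,0.1,0,0,0,0,0.1,0,0,0,0,0.1,0,0,0,0,0.1,0]'

```text
clock: 28.77
eef_pos: [487.1, 147.4, 28.1]
tool_rot: [3.141, 0.0, 1.472]
force: [-1.0, -0.4, 6.3]
width: 54.3
gripper_force: 68.0
```

Request:
arm_command --series '[70,0,0,0,0,74,0,0,0,0,76,0,0,0,0,76,0,0,0,0,76,0,0,0,0]'

```text
clock: 29.18
eef_pos: [487.1, 147.4, 27.3]
tool_rot: [3.141, -0.0, 1.471]
force: [0.6, -0.0, 0.0]
width: 64.7
gripper_force: 0.0
```

Request:
arm_command --series '[76,0,0,-1,0,76,0,0,-3,0,76,0,0,-7,0,76,0,0,-11,0,76,0,0,-15,0]'

```text
clock: 29.6
eef_pos: [486.2, 147.4, 179.4]
tool_rot: [-3.14, 0.0, 1.472]
force: [1.4, 0.2, -0.3]
width: 65.0
gripper_force: 0.0
```

Request:
arm_command --series '[76,-1,0,-3,0,76,-3,0,-6,0,76,-5,0,-9,0,76,-7,0,-11,0,76,-8,0,-12,0]'

```text
clock: 30.02
eef_pos: [479.6, 65.6, 300.7]
tool_rot: [3.137, 0.001, 1.469]
force: [-0.3, 0.2, -0.1]
width: 64.8
gripper_force: 0.0
```

```bash
python3 - <<'E'
from incase import *
s=monitor.read_state();print(s['eef_pos'],s['tool_rot'])
look(['wrist','scene','side'],'B2',30,80)
for n in('wrist','scene','side'):
    z=np.load(f'pics/B2_{n}.npz');W=world(z['d'],z);v=W-[557,140.5,0];a=np.radians(-6)
    X=v[...,0]*np.cos(a)+v[...,1]*np.sin(a);Y=-v[...,0]*np.sin(a)+v[...,1]*np.cos(a);Z=W[...,2]
    k=(z['d']>0)&(abs(X)<125)&(abs(Y)<95)&(Z<90);print(n,'max in case',np.percentile(Z[k],[99,99.9,100]).round(1))
    k=(z['d']>0)&(abs(X)<150)&(Y>100)&(Y<260)&(Z>80)&(Z<320)
    if k.sum()>200:
        P=np.polyfit(Z[k],Y[k],1);print(' lid fit',P,'angle',np.pi/2+np.arctan(P[0]),'Y@56',np.polyval(P,56),'zmax',np.percentile(Z[k],99.7),'X',np.percentile(X[k],[.5,99.5]))
        t=k&(Z>240); H=cv2.cvtColor(z['im'],cv2.COLOR_RGB2HSV); t=t&(H[...,1]>150)&(H[...,2]>80); print(' tab',t.sum(),X[t].mean() if t.any() else '',Y[t].mean() if t.any() else '',Z[t].mean() if t.any() else '')
E
```

```text
[479.622255    65.64369011 300.66410487] [3.13726984e+00 9.52617716e-04 1.46936848e+00]
wrist red 1722 case-frame [ 49.7 -26.9] [118.5  93.3] 89.8 z [46.3 49.4 50.9]
wrist yel 1414 case-frame [-26.7  -1.2] [103.1 169.5] 90.2 z [42.8 45.3 47.4]
wrist blue 2640 case-frame [-70.5   0. ] [54.9 98.2] 90.3 z [46.  47.6 49.1]
scene red 267 case-frame [ 25.1 -58.3] [207.6 123.4] 26.5 z [40.3 47.  50.8]
scene yel 163 case-frame [12.4 -6. ] [168.3  32.1] 90.0 z [34.9 41.7 47.2]
scene blue 266 case-frame [-67.3  -3.7] [53.3 97.4] 91.6 z [39.8 44.9 49.1]
side red 252 case-frame [ 76.3 -36.9] [ 43.5 140.8] 96.3 z [43.3 49.6 52.8]
side yel 163 case-frame [  6.  -21.4] [ 34.9 158. ] 92.9 z [36.3 44.3 48.4]
side blue 416 case-frame [-74.3   3.1] [53.2 98.1] 91.1 z [44.1 48.2 51.4]
wrist max in case [50.8 51.8 52.9]
scene max in case [51.2 53.3 55.2]
 lid fit [ 0.53932366 81.70059948] angle 2.0654057988578765 Y@56 111.90272457069565 zmax 262.32889805219344 X [-136.45930336  141.04773301]
 tab 149 3.83497086451962 220.96369964657578 257.21360645042125
side max in case [52.7 54.  55.2]
 lid fit [ 0.51087831 97.03185333] angle 2.043108665569181 Y@56 125.64103887382703 zmax 266.1344012620292 X [-141.22473126  136.24457715]
 tab 197 -5.114330984155548 228.55358794207882 260.8148460125781
```

View pics/B2_wrist.png

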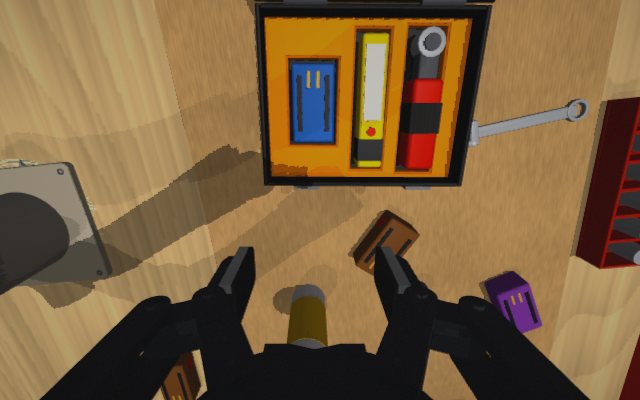

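All three lie in their pockets, battery (313,100), light (370,100), ratchet (420,100), and the measured tops (at most about 52 mm) stay under the 56 mm rim. The lid leans at about 2.05 rad. Now I go behind it with the fingers shut.

```bash
cat > lid.py <<'E'
from plan import *
def cw(X,Y):
    a=np.radians(-6);return 557+X*np.cos(a)-Y*np.sin(a),140.5+X*np.sin(a)+Y*np.cos(a)
def tcp(th,rc=205,w=11):
    c,s=np.cos(th),np.sin(th)
    if th>np.pi/2: y,z=111-238*c+10*s, 262-22*(th-np.pi/2)/.48
    else: y,z=111-rc*c+10*s, 56.5+rc*s+10*c
    return (*cw(0,y+w),z)
def path(ths): plan([(0,*tcp(t),84,60) for t in ths])
E
python3 - <<'E'
from lid import *
s=monitor.read_state();print(s['eef_pos'])
b=cw(0,256)
plan([(0,520,150,345,84),(0,*b,345,84),(0,*b,242,84,110)])
E
```

```text
[479.15219927  67.25733589 298.23987949]
[0,1.7,0.6,-0.9,0,0,3.5,1.3,-1.9,0,0,5.2,1.9,-2.8,0,0,6.9,2.6,-3.7,0,0,8.6,3.2,-4.7,0]
[0,2.5,0.4,0,0,0,5,0.8,0,0,0,7.5,1.2,0,0,0,10,1.6,0,0,0,12.5,1.9,0,0]
[0,2.5,0.4,0,0,0,5,0.8,0,0,0,7.5,1.2,0,0,0,10.1,1.6,0,0,0,12.6,2,0,0]
[0,-0,-0,2.1,0,0,-0,-0,4.1,0,0,-0,-0,6.2,0,0,-0,-0,8.3,0,0,-0,-0,10.3,0]
end [583.8 395.4 242.2  84.2]
```

Request:
arm_command --series '[0,1.7,0.6,-0.9,0,0,3.5,1.3,-1.9,0,0,5.2,1.9,-2.8,0,0,6.9,2.6,-3.7,0,0,8.6,3.2,-4.7,0]'

```text
clock: 30.58
eef_pos: [518.7, 152.4, 343.4]
tool_rot: [-3.139, 0.0, 1.474]
force: [0.3, 0.6, -0.3]
width: 4.1
gripper_force: 0.0
```

Request:
arm_command --series '[0,2.5,0.4,0,0,0,5,0.8,0,0,0,7.5,1.2,0,0,0,10,1.6,0,0,0,12.5,1.9,0,0]'

```text
clock: 31.0
eef_pos: [549.7, 275.3, 342.7]
tool_rot: [-3.139, 0.001, 1.474]
force: [1.0, 0.7, -0.0]
width: -0.2
gripper_force: 0.0
```

Request:
arm_command --series '[0,2.5,0.4,0,0,0,5,0.8,0,0,0,7.5,1.2,0,0,0,10.1,1.6,0,0,0,12.6,2,0,0]'

```text
clock: 31.42
eef_pos: [581.6, 399.0, 342.4]
tool_rot: [-3.139, 0.001, 1.474]
force: [0.2, -0.4, 0.1]
width: 0.7
gripper_force: 0.0
```

Request:
arm_command --series '[0,0,0,0,0,0,0,0,0,0,0,0,0,0,0,0,0,0,0,0,0,0,0,0,0]'

```text
clock: 31.83
eef_pos: [583.3, 395.0, 344.3]
tool_rot: [3.141, 0.001, 1.47]
force: [-0.0, -0.0, 0.9]
width: -0.3
gripper_force: 0.0
```

```bash
python3 - <<'E'
from lid import *
s=monitor.read_state();print(s['eef_pos'],s['qpos'])
im,d,m=grab('side','l1.png')
b=cw(0,256);plan([(0,*b,242,84,110)])
E
```

```text
[583.30378866 394.95037897 344.30611095] [-0.33189943  0.69707036 -0.63664734  1.16186993  0.39823135  1.40183037
 -1.01892485]
[0,0,0,2.1,0,0,0,0,4.1,0,0,0,0,6.2,0,0,0,0,8.2,0,0,0,0,10.3,0]
end [583.4 395.  241.5  84.2]
```

View pics/l1.png

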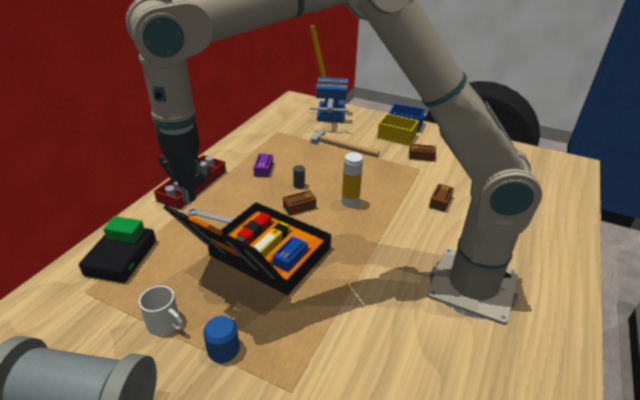

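The side picture shows the shut fingers above and behind the lid's tab (185,195), with the whole arm clear of the lid, mug (160,310) and filter (222,340).

Request:
arm_command --series '[0,0,0,2.1,0,0,0,0,4.1,0,0,0,0,6.2,0,0,0,0,8.2,0,0,0,0,10.3,0]'

```text
clock: 32.3
eef_pos: [583.6, 395.1, 241.0]
tool_rot: [3.141, -0.0, 1.47]
force: [0.0, -0.9, 0.1]
width: 0.0
gripper_force: 0.0
```

```bash
python3 - <<'E'
from lid import *
s=monitor.read_state();print(s['eef_pos'],s['force'])
path([2.05,1.93,1.81,1.69,1.57])
E
```

```text
[583.56683822 395.14118514 241.04399391] [ 0.00422439 -0.89609304  0.09245255]
[0,-0.3,0,0,0,0,-0.6,0,0,0,0,-0.9,0,0.1,0,0,-1.2,0,0.1,0,0,-1.5,0,0.1,0]
[0,-0.5,0,-0.1,0,0,-1,0,-0.2,0,0,-1.6,0,-0.3,0,0,-2.1,0,-0.4,0,0,-2.6,0,-0.5,0]
[0,-0.5,-0,-0.1,0,0,-1.1,-0,-0.2,0,0,-1.6,-0,-0.4,0,0,-2.2,-0,-0.5,0,0,-2.7,-0,-0.6,0]
[0,-0.6,-0,-0.1,0,0,-1.1,-0,-0.2,0,0,-1.7,-0,-0.3,0,0,-2.2,-0,-0.4,0,0,-2.8,-0,-0.5,0]
[0,-0.6,-0,-0.1,0,0,-1.1,-0,-0.2,0,0,-1.7,-0,-0.3,0,0,-2.3,-0,-0.4,0,0,-2.8,-0,-0.5,0]
end [571.1 271.8 261.   84.2]
```

Request:
arm_command --series '[0,-0.3,0,0,0,0,-0.6,0,0,0,0,-0.9,0,0.1,0,0,-1.2,0,0.1,0,0,-1.5,0,0.1,0]'

```text
clock: 32.72
eef_pos: [582.5, 382.9, 242.5]
tool_rot: [3.139, -0.005, 1.471]
force: [1.9, 5.2, 2.4]
width: -0.2
gripper_force: 2.7
```

Request:
arm_command --series '[0,-0.5,0,-0.1,0,0,-1,0,-0.2,0,0,-1.6,0,-0.3,0,0,-2.1,0,-0.4,0,0,-2.6,0,-0.5,0]'

```text
clock: 33.13
eef_pos: [579.6, 358.9, 248.5]
tool_rot: [3.138, -0.008, 1.473]
force: [1.2, 5.8, 4.0]
width: 0.2
gripper_force: 2.7
```

```bash
cat > lidang.py <<'E'
from lid import *
def ang():
    for n in('scene','side'):
        im,d,m=grab(n);W=world(d,m);a=np.radians(-6);v=W[...,:2]-[557,140.5]
        X=v[...,0]*np.cos(a)+v[...,1]*np.sin(a);Y=-v[...,0]*np.sin(a)+v[...,1]*np.cos(a);Z=W[...,2]
        k=(d>0)&(abs(X)>60)&(abs(X)<135)&(Z>75)&(Z<300)&(abs(Y)<260)
        if k.sum()<100: print(n,'few',k.sum());continue
        r=np.arctan2(Z[k]-56.5,111-Y[k]);q=np.hypot(Z[k]-56.5,111-Y[k])
        print(n,'angle',np.median(r[(q>100)&(q<225)]).round(3),k.sum(),'contents?')
if __name__=='__main__':
    s=monitor.read_state();print(s['clock'],s['eef_pos'],s['force']);ang()
E
python3 lidang.py
```

```text
33.1333 [579.55813316 358.85577869 248.47542346] [1.16025947 5.82831693 4.02350543]
scene angle 1.952 2656 contents?
side angle 2.003 1454 contents?
```

Request:
arm_command --series '[0,-0.5,0,-0.1,0,0,-1.1,0,-0.2,0,0,-1.6,0,-0.4,0,0,-2.2,0,-0.5,0,0,-2.7,0,-0.6,0]'

```text
clock: 33.65
eef_pos: [576.4, 328.6, 252.0]
tool_rot: [3.141, -0.001, 1.472]
force: [1.1, 4.6, 3.0]
width: -0.1
gripper_force: 2.1
```

Request:
arm_command --series '[0,-0.6,0,-0.1,0,0,-1.1,0,-0.2,0,0,-1.7,0,-0.3,0,0,-2.2,0,-0.4,0,0,-2.8,0,-0.5,0]'

```text
clock: 34.07
eef_pos: [573.5, 299.8, 256.2]
tool_rot: [-3.141, 0.001, 1.471]
force: [0.1, 3.8, 2.2]
width: 0.1
gripper_force: 1.6
```

Request:
arm_command --series '[0,-0.6,0,-0.1,0,0,-1.1,0,-0.2,0,0,-1.7,0,-0.3,0,0,-2.3,0,-0.4,0,0,-2.8,0,-0.5,0]'

```text
clock: 34.48
eef_pos: [570.7, 271.4, 260.8]
tool_rot: [-3.141, 0.001, 1.471]
force: [0.9, 3.0, -2.3]
width: -0.0
gripper_force: 1.5
```

```bash
python3 lidang.py; python3 - <<'E'
from lid import *
plan([(0,*tcp(t),84,60) for t in (1.45,1.33,1.2,1.07,.93,.8)],[571.1,271.8,261.,84.2])
E
```

```text
34.4833 [570.65967226 271.41714982 260.82912607] [ 0.92042232  2.9937455  -2.29636825]
scene angle 1.563 2111 contents?
side angle 1.627 2887 contents?
[0,-0.5,-0,-0,0,0,-1,-0,-0,0,0,-1.5,-0,-0,0,0,-2,-0,-0,0,0,-2.5,-0,-0,0]
[0,-0.5,-0,0.1,0,0,-1,-0,0.1,0,0,-1.5,-0,0.2,0,0,-1.9,-0,0.2,0,0,-2.4,-0,0.3,0]
[0,-0.5,-0,0.1,0,0,-1,-0,0.3,0,0,-1.6,-0,0.4,0,0,-2.1,-0,0.5,0,0,-2.6,-0.1,0.7,0]
[0,-0.5,0,0.2,0,0,-1,0,0.4,0,0,-1.5,0,0.6,0,0,-2,0,0.8,0,0,-2.5,0,1,0]
[0,-0.5,0,0.3,0,0,-1,0,0.6,0,0,-1.5,0,0.9,0,0,-2,0,1.1,0,0,-2.5,0,1.4,0]
[0,-0.4,0,0.3,0,0,-0.8,0,0.7,0,0,-1.2,0,1,0,0,-1.7,0,1.3,0,0,-2.1,0,1.6,0]
end [555.4 126.6 211.   84.2]
```

Tracking well; the lid is upright.

Request:
arm_command --series '[0,-0.5,0,0,0,0,-1,0,0,0,0,-1.5,0,0,0,0,-2,0,0,0,0,-2.5,0,0,0]'

```text
clock: 35.0
eef_pos: [568.3, 247.4, 261.3]
tool_rot: [-3.142, -0.0, 1.472]
force: [0.8, 2.8, -0.9]
width: -0.1
gripper_force: 1.3
```

Request:
arm_command --series '[0,-0.5,0,0.1,0,0,-1,0,0.1,0,0,-1.5,0,0.2,0,0,-1.9,0,0.2,0,0,-2.4,0,0.3,0]'

```text
clock: 35.42
eef_pos: [565.9, 223.6, 258.4]
tool_rot: [-3.142, -0.0, 1.472]
force: [0.5, 3.3, 0.7]
width: 0.1
gripper_force: 1.3
```

Request:
arm_command --series '[0,-0.5,0,0.1,0,0,-1,0,0.3,0,0,-1.6,0,0.4,0,0,-2.1,0,0.5,0,0,-2.6,-0.1,0.7,0]'

```text
clock: 35.83
eef_pos: [563.0, 197.3, 251.3]
tool_rot: [3.14, -0.0, 1.471]
force: [2.1, 2.0, 1.1]
width: -0.2
gripper_force: 1.1
```

```bash
python3 lidang.py
```

```text
35.8333 [563.04121221 197.34071762 251.30257938] [2.13870882 2.00686228 1.13254759]
scene angle 1.195 1181 contents?
side angle 1.263 3614 contents?
```

Request:
arm_command --series '[0,-0.5,0,0.2,0,0,-1,0,0.4,0,0,-1.5,0,0.6,0,0,-2,0,0.8,0,0,-2.5,0,1,0]'

```text
clock: 36.35
eef_pos: [559.8, 172.8, 241.0]
tool_rot: [-3.141, -0.0, 1.471]
force: [1.3, 2.5, -0.2]
width: -0.1
gripper_force: 0.9
```

Request:
arm_command --series '[0,-0.5,0,0.3,0,0,-1,0,0.6,0,0,-1.5,0,0.9,0,0,-2,0,1.1,0,0,-2.5,0,1.4,0]'

```text
clock: 36.77
eef_pos: [557.2, 148.1, 226.9]
tool_rot: [-3.141, -0.0, 1.472]
force: [0.6, 2.0, 0.4]
width: 0.3
gripper_force: 0.8
```

Request:
arm_command --series '[0,-0.4,0,0.3,0,0,-0.8,0,0.7,0,0,-1.2,0,1,0,0,-1.7,0,1.3,0,0,-2.1,0,1.6,0]'

```text
clock: 37.18
eef_pos: [555.3, 127.1, 210.9]
tool_rot: [-3.142, -0.0, 1.472]
force: [0.7, 2.0, -0.2]
width: 0.1
gripper_force: 0.7
```

```bash
python3 lidang.py; python3 - <<'E'
from lid import *
plan([(0,*tcp(t),84,60) for t in (.67,.54,.42,.31,.22,.15,.1,.06)],[555.4,126.6,211.,84.2])
E
```

```text
37.1833 [555.30331716 127.11756127 210.91712459] [ 0.67328381  1.98204343 -0.19939628]
scene angle 0.841 380 contents?
side angle 0.87 3766 contents?
[0,-0.4,0,0.4,0,0,-0.7,0,0.8,0,0,-1.1,0,1.2,0,0,-1.5,0,1.5,0,0,-1.8,0,1.9,0]
[0,-0.3,0,0.4,0,0,-0.7,0,0.9,0,0,-1,0,1.3,0,0,-1.3,0,1.7,0,0,-1.7,0,2.2,0]
[0,-0.2,-0,0.4,0,0,-0.5,-0,0.8,0,0,-0.7,-0,1.2,0,0,-1,-0,1.7,0,0,-1.2,-0,2.1,0]
[0,-0.2,-0,0.4,0,0,-0.4,-0,0.8,0,0,-0.6,-0,1.2,0,0,-0.7,-0,1.6,0,0,-0.9,-0,2,0]
[0,-0.1,-0,0.4,0,0,-0.2,-0,0.7,0,0,-0.4,-0,1.1,0,0,-0.5,-0,1.4,0,0,-0.6,-0,1.8,0]
[0,-0.1,-0,0.3,0,0,-0.1,-0,0.6,0,0,-0.2,-0,0.8,0,0,-0.3,-0,1.1,0,0,-0.3,-0,1.4,0]
[0,-0,-0,0.2,0,0,-0.1,-0,0.4,0,0,-0.1,-0,0.6,0,0,-0.2,-0,0.8,0,0,-0.2,-0,1,0]
[0,-0,-0,0.2,0,0,-0,-0,0.3,0,0,-0.1,-0,0.5,0,0,-0.1,-0,0.7,0,0,-0.1,-0,0.8,0]
end [548.5  58.9  79.   84.2]
```

Request:
arm_command --series '[0,-0.4,0,0.4,0,0,-0.7,0,0.8,0,0,-1.1,0,1.2,0,0,-1.5,0,1.5,0,0,-1.8,0,1.9,0]'

```text
clock: 37.7
eef_pos: [553.5, 109.0, 192.0]
tool_rot: [-3.142, 0.0, 1.471]
force: [0.5, -0.2, 1.7]
width: 0.1
gripper_force: 0.6
```

Request:
arm_command --series '[0,-0.3,0,0.4,0,0,-0.7,0,0.9,0,0,-1,0,1.3,0,0,-1.3,0,1.7,0,0,-1.7,0,2.2,0]'

```text
clock: 38.12
eef_pos: [551.9, 92.6, 170.0]
tool_rot: [3.141, -0.0, 1.472]
force: [-0.1, 0.4, 1.1]
width: -0.2
gripper_force: 0.5
```

Request:
arm_command --series '[0,-0.2,0,0.4,0,0,-0.5,0,0.8,0,0,-0.7,0,1.2,0,0,-1,0,1.7,0,0,-1.2,0,2.1,0]'

```text
clock: 38.53
eef_pos: [550.6, 80.4, 148.8]
tool_rot: [-3.141, 0.0, 1.471]
force: [-0.5, -0.2, -0.0]
width: -0.1
gripper_force: 0.4
```

```bash
python3 lidang.py
```

```text
38.5333 [550.60633883  80.44197809 148.75574043] [-0.53793182 -0.24451437 -0.04796961]
scene angle 0.467 1207 contents?
side angle 0.486 3244 contents?
```

Request:
arm_command --series '[0,-0.2,0,0.4,0,0,-0.4,0,0.8,0,0,-0.6,0,1.2,0,0,-0.7,0,1.6,0,0,-0.9,0,2,0]'

```text
clock: 39.05
eef_pos: [549.9, 71.7, 129.0]
tool_rot: [3.141, -0.0, 1.472]
force: [0.5, 0.8, -0.6]
width: -0.0
gripper_force: 0.3
```

Request:
arm_command --series '[0,-0.1,0,0.4,0,0,-0.2,0,0.7,0,0,-0.4,0,1.1,0,0,-0.5,0,1.4,0,0,-0.6,0,1.8,0]'

```text
clock: 39.47
eef_pos: [549.2, 65.7, 111.1]
tool_rot: [3.142, 0.0, 1.471]
force: [0.1, -0.1, 1.2]
width: 0.3
gripper_force: 0.3
```

Request:
arm_command --series '[0,-0.1,0,0.3,0,0,-0.1,0,0.6,0,0,-0.2,0,0.8,0,0,-0.3,0,1.1,0,0,-0.3,0,1.4,0]'

```text
clock: 39.88
eef_pos: [549.0, 62.6, 97.1]
tool_rot: [3.141, 0.0, 1.471]
force: [0.2, -0.5, 1.3]
width: 0.0
gripper_force: 0.3
```

Request:
arm_command --series '[0,0,0,0.2,0,0,-0.1,0,0.4,0,0,-0.1,0,0.6,0,0,-0.2,0,0.8,0,0,-0.2,0,1,0]'

```text
clock: 40.3
eef_pos: [548.8, 60.7, 87.2]
tool_rot: [3.141, 0.0, 1.471]
force: [0.2, 0.1, 0.8]
width: 0.1
gripper_force: 0.3
```

```bash
python3 lidang.py
```

```text
40.3 [548.76585305  60.68536046  87.16765675] [0.23057454 0.13420887 0.83658756]
scene angle 0.148 1202 contents?
side angle 0.169 1813 contents?
```

Request:
arm_command --series '[0,0,0,0.2,0,0,0,0,0.3,0,0,-0.1,0,0.5,0,0,-0.1,0,0.7,0,0,-0.1,0,0.8,0]'

```text
clock: 40.82
eef_pos: [548.6, 59.7, 79.1]
tool_rot: [-3.142, 0.0, 1.471]
force: [0.7, -0.7, 1.1]
width: -0.0
gripper_force: 0.3
```

Request:
arm_command --series '[0,0,0,0.1,0,0,0,0,0.3,0,0,0,0,0.4,0,0,0,0,0.5,0,0,0,0,0.6,0]'

```text
clock: 41.23
eef_pos: [548.6, 59.8, 73.2]
tool_rot: [-3.141, 0.0, 1.471]
force: [0.3, -0.3, 0.1]
width: 0.1
gripper_force: 0.3
```

Request:
arm_command --series '[0,0,0,0.1,0,0,0,0,0.2,0,0,0,0,0.2,0,0,0,0,0.3,0,0,0,0,0.4,0]'

```text
clock: 41.65
eef_pos: [548.7, 59.9, 69.3]
tool_rot: [3.141, -0.0, 1.472]
force: [0.3, -0.4, 0.4]
width: 0.0
gripper_force: 0.3
```

Request:
arm_command --series '[0,0,0,0.1,0,0,0,0,0.1,0,0,0,0,0.2,0,0,0,0,0.2,0,0,0,0,0.2,0]'

```text
clock: 42.07
eef_pos: [548.6, 59.9, 67.3]
tool_rot: [-3.142, -0.0, 1.472]
force: [0.6, 0.8, 1.2]
width: -0.1
gripper_force: 0.0
```

```bash
python3 lidang.py
```

```text
42.0667 [548.60420134  59.92634635  67.25069391] [0.56461829 0.76804889 1.242503  ]
scene few 14
side few 15
```

Request:
arm_command --series '[0,0,0,0.1,0,0,0,0,0.1,0,0,0,0,0.1,0,0,0,0,0.1,0,0,0,0,0.1,0]'

```text
clock: 42.58
eef_pos: [548.8, 59.9, 66.6]
tool_rot: [3.141, 0.0, 1.472]
force: [-0.5, -0.4, 5.1]
width: 0.0
gripper_force: 2.5
```

Request:
arm_command --series '[0,0,0,0.1,0,0,0,0,0.1,0,0,0,0,0.1,0,0,0,0,0.1,0,0,0,0,0.1,0]'

```text
clock: 43.0
eef_pos: [548.8, 59.9, 66.5]
tool_rot: [3.141, 0.001, 1.472]
force: [-2.8, -0.8, 13.1]
width: -0.3
gripper_force: 6.7
```

Request:
arm_command --series '[0,0,0,-0.2,0,0,0,0,-1,0,0,0,0,-3,0,0,0,0,-6,0,0,0,0,-10,0]'

```text
clock: 43.42
eef_pos: [546.7, 59.4, 164.5]
tool_rot: [-3.136, 0.001, 1.472]
force: [0.7, -0.1, -0.1]
width: 0.1
gripper_force: 0.0
```

Request:
arm_command --series '[0,-1,0,-2,0,0,-2,0,-5,0,0,-3,0,-8,0,0,-4,0,-10,0,0,-4,0,-10,0]'

```text
clock: 43.83
eef_pos: [547.0, 18.2, 269.6]
tool_rot: [3.134, 0.0, 1.468]
force: [0.5, 0.4, -0.2]
width: 0.3
gripper_force: 0.0
```

```bash
python3 - <<'E'
from h import *
a=np.radians(-6)
for n in('scene','side'):
    im,d,m=grab(n,f'end_{n}.png');W=world(d,m);v=W[...,:2]-[557,140.5]
    X=v[...,0]*np.cos(a)+v[...,1]*np.sin(a);Y=-v[...,0]*np.sin(a)+v[...,1]*np.cos(a);Z=W[...,2]
    k=(d>0)&(abs(X)<135)&(abs(Y)<105)&(Z<150);A=np.c_[X[k],Y[k],np.ones(k.sum())]
    print(n,np.linalg.lstsq(A,Z[k],rcond=None)[0])
print(monitor.read_state()['eef_pos'],monitor.read_state()['clock'])
E
```

```text
scene [ 7.83040388e-04 -9.37429210e-04  6.41952643e+01]
side [ 2.36133173e-04 -4.76308696e-04  6.71848483e+01]
[544.84068756  19.59216195 265.89472082] 43.9333
```

View pics/end_scene.png

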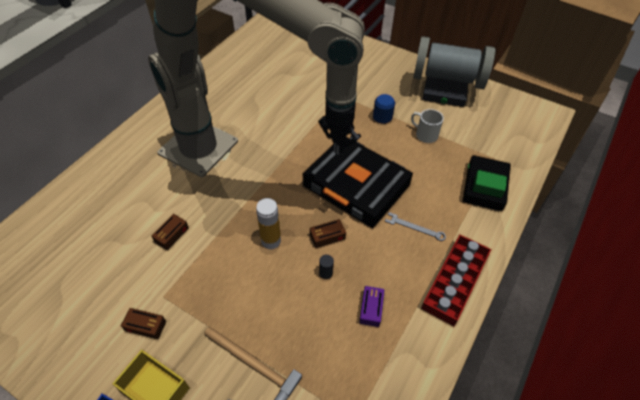

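The picture shows the case shut flat (358,180), the lid's slope zero within measurement, the arm clear and the bystanders in their places. Handing in.

```bash
python3 -c "
from h import *
print(workorder.finish_job())"
```

```text
the job is handed in; nothing more can be done
None
```

The light, ratchet and battery pack are each down in their own pockets. With the lid open nothing stood above the rim (tops at about 52 mm against 56 mm). I then shut the lid gently all the way, left the other things on the bench untouched, and handed the job in at about 44 s.

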